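# Make up a setting-out kit and an edging kit on their fitted boards

## Task

Make up the two kits for the mosaic class on their fitted wooden boards: the setting-out kit gets the try square, lying flat between its pins, and the felt pen across its narrow pair of notched rests; the edging kit gets the bundle of edging strips and the slim brush (not the broad one), each across its own notched rests, and the white tub upright between its four pins. Lay everything in the middle of its own place, along the board where it is long, and leave the pencil lying where it is.

Things in the scene. Friction and masses are not known exactly. Their poses are not given: they have to be found in the camera images.
- square_centre (a point): Small try square lying flat, L-shaped, 148 x 76 mm, 14 mm high. The point is the middle of that outline, half-way up; its x axis runs the long way. The dark wooden stock, 30 x 76 x 14 mm, lies across the -x end with its middle at x = -59 mm and holds nearly all the weight: grip it across its 30 mm. The steel blade (24 x 2 mm, 5 mm off the table) runs to x = +74 mm at y = -37 to -13 mm.
- pen_centre (a point): Capped felt pen lying flat, grey and black, 137 mm long, 12 mm thick, 13 mm high; the point is its middle, half-way up. Its y axis runs along the pen.
- strips_centre (a point): Bundle of thin white and grey edging strips, tacked together, 126 mm long, about 20 mm wide, 13 mm high; the point is its middle, half-way up. Its y axis runs along the strips.
- brush_centre (a point): Slim brush with a red handle lying flat, 177 mm long, 18 mm wide, 11 mm high; the point is the middle of its length, half-way up. Its y axis runs along the brush, bristles at the -y end. Bristles and metal ferrule are straight-sided, 18 mm wide, from y = -88 to -32 mm; the handle tapers. A good place to grip is the ferrule, y = -40 mm.
- tub_centre (a point): Small empty white plastic tub standing upright, round, 54 mm over the rim, 44 mm over the foot, 37 mm high; the point is on its axis, half-way up.
- setting_out_board: Fixed plywood board, 184 (x) x 154 (y) mm, top at z = 15 mm; origin: middle of its underside. Eight 12 mm high pins frame the square's nest, 8 mm play: middle x 0, y -23 mm, lies on the top, long way along x, finger gaps at both ends. Pen's nest: rests at x -42 and +42 mm, notches 28 mm wide, bottoms z = 29, tops 37 mm: middle x 0, y +50 mm, along x. Either end may come first.
- edging_board: Fixed plywood board, 232 (x) x 134 (y) mm, top at z = 15 mm; origin: middle of its underside. Notched rests, bottoms z = 29, tops 37 mm. Strips: notches 37 mm wide at x -83 and -13 mm, middle x -48, y -24 mm. Slim brush: notches 34 mm wide at x -83 and +35 mm, middle x -20, y +40 mm. Both along x, either end first. Tub: stands on the top between four 12 mm high pins, middle x +80, y -24 mm.
- pencil: Green pencil, 112 mm long, 7 mm thick, lying on the table; in neither kit, leave it alone. Origin at the middle of its underside.
Not all that is in view belongs to the job. Several things look just like the part that bears tub_centre: the one meant starts farthest to the robot's left.

How it is judged (in metres and radians):
At the end, for the whole second after the job is handed in: Each thing rests in its own nest on its own board: its middle within 14 mm of the nest's (20 mm lengthways for pen, strips, brush), height within 5 mm (flat on the board or down in both notches), level within 0.12 rad, long things within 0.2 rad of the board's length (x of square_centre in the frame of setting_out_board between -0.014 and 0.014 m and y of square_centre in the frame of setting_out_board between -0.037 and -0.009 m and z of square_centre in the frame of setting_out_board between 0.017 and 0.027 m and angle between the x axis of square_centre and the x axis of setting_out_board, either way round below 0.2 rad and angle between each of square_centre, pen_centre, strips_centre, brush_centre, tub_centre's own z axis and vertical below 0.12 rad and x of pen_centre in the frame of setting_out_board between -0.02 and 0.02 m and y of pen_centre in the frame of setting_out_board between 0.036 and 0.064 m and z of pen_centre in the frame of setting_out_board between 0.0305 and 0.0405 m and angle between the y axis of pen_centre and the x axis of setting_out_board, either way round below 0.2 rad and x of strips_centre in the frame of edging_board between -0.068 and -0.028 m and y of strips_centre in the frame of edging_board between -0.038 and -0.01 m and z of strips_centre in the frame of edging_board between 0.0305 and 0.0405 m and angle between the y axis of each of strips_centre, brush_centre and the x axis of edging_board, either way round below 0.2 rad and x of brush_centre in the frame of edging_board between -0.04 and 0 m and y of brush_centre in the frame of edging_board between 0.026 and 0.054 m and z of brush_centre in the frame of edging_board between 0.0295 and 0.0395 m and x of tub_centre in the frame of edging_board between 0.066 and 0.094 m and y of tub_centre in the frame of edging_board between -0.038 and -0.01 m and z of tub_centre in the frame of edging_board between 0.0285 and 0.0385 m); the robot touches nothing.
It fails at once if the pencil was shifted by more than 25 mm (distance of pencil from where it was at the start of the episode above 0.025 m).
It also fails if it takes over 125 s, if anything falls off the work surface, if the arm or the gripper's body presses on something with over 40 N, if the wrist force passes 120 N, or if a joint passes its speed limit or range.

## Robot

A 6-joint arm with a two-finger parallel gripper is mounted at the origin on the work surface; the furniture and walls round the work are solid. World frame = base frame: x ahead of the robot, y to its left, z up, the work surface at z = 0. Lengths are in mm, angles in degrees, forces in N, time in s.
With the tool pointing down it reaches from about 325 to 750 mm from the base axis. Payload 7.6 kg.
Tool frame: the origin (TCP) lies at the very end of the fingers, on their centre line; the grasp point (between the pads) lies 19 mm behind it (env.tcp_to_grasp is the distance from the TCP to the grasp point, in mm); z points along the fingers, y is the direction in which the jaws open and shut (so a half turn about z gives the same grasp; the last joint's range is limited). The gripper opens to 85 mm and grips with 20 to 120 N. Pads are 22 mm wide; open, the fingers measure 114 mm over their backs; the gripper's body (76 mm by 85 mm) begins 54 mm behind the grasp point. The pads swing forward as they close: fully open they stand 13 mm farther back than shut.
Start: joints at [-72.496, 2.991, 80.254, -0, 96.75, -4.028], TCP at [192.709, -488.374, 231.323] pointing down, gripper open.
Joint ranges: [-166.34, 166.34], [-52.06, 124.39], [6.96, 135.62], [-60.46, 240.46], [14.63, 156.25], [-167.68, 167.68]. Speed limits (degrees/s): [147.25, 147.25, 172.46, 180, 180, 180].

## Interface

Orientations are given as [roll, pitch, yaw] about the fixed x, y, z axes, in that order (R = Rz(yaw) Ry(pitch) Rx(roll)).
In Python, from rig import env gives the robot as it stands.
- The arm moves only by the shell command python3 -m creep 'ROWS'. ROWS is JSON, a list of rows, each an object with "grip": the opening, from 0 (shut) to 1 (fully open); "xyz": the shift along the tool's x, y, z in m, a list of three; "angular": the turn, a rotation vector about the tool's x, y, z in degrees, a list of three. A call has 1 to 12 rows; each row is the pose to reach, as a shift and turn from the pose commanded when the call began, along the tool's axes at that moment; what a row does not reach only later rows make up. A row lasts 1/10 s, in which the tool goes at most 50 mm and 8.59 degrees, less where a joint would pass 70% of its speed; a pose out of reach is approached as far as the arm can. A call with a gripper value outside its range is refused whole. The fingers move at their own pace and stop on an object; the grip force is fixed at half the most. Time passes only in rows, so rows that repeat a pose let the fingers close. It gives the time, the measured TCP pose, the force and the opening at its end, in the units of the state.
- env.observe(): the state, without advancing time (a new reading comes with each control period).
- env.get_image(name): name is "side" or "top" or "wrist"; returns a dict with "img" (384x512x3 uint8, red, green, blue), "mtx" (3x3 intrinsics, pixels), "origin" and "rotation" of the camera in the world; the wrist camera has in their place "hand_eye" (4x4, takes a point from camera to tool coordinates, whose origin is the TCP and whose axes are the flange's). Camera axes: x right, y up, looking along -z (the intrinsics and any distortion apply to the point x, -y, -z); pixel columns grow to the right and rows downward; lengths in mm; the calibration is good to about 2 mm. A picture is of the moment at which its call begins: read the wrist's pose just before it. There is no depth.
- env.close_job(): hands the job in, once; it reports no verdict.
The state is a dict: "time": time; "joints": joint angles; "qd": joint speeds; "joint_efforts": joint torques, N m; "ee_pos": TCP position; "tcp_rot": TCP orientation; "ft_force": force on the tool from outside, world axes, zero at the start; "moment": the same for the moment, N m; "width": finger opening in mm.
Only numpy, scipy, OpenCV 4.12 (cv2) and the standard library are available. Lean on these libraries where they do the work, as an engineer would, in place of code of your own. Each camera call takes 0.05 s, during which the arm holds its last target.

## Working session

There is one attempt and no reset: what is moved stays moved. The work goes in short steps, Python scripts to look and compute and a shell command to move; the robot and the scene stay as the last step left them, time stands still between calls to the robot, and variables do not carry over. Pictures are saved under pics/ and viewed, and the job is handed in when it is done.

```bash
ls; mkdir -p pics
python3 - <<'E'
from rig import env
import cv2
s=env.observe();print(s)
for n in("top","side","wrist"):
    d=env.get_image(n);cv2.imwrite(f"pics/{n}0.png",d["img"][:,:,::-1]);print(n,{k:v for k,v in d.items() if k!="img"})
E
```

```text
pics
{'time': 0.0, 'joints': array([-7.24961650e+01,  3.02687427e+00,  8.03133634e+01,  1.02969405e-03,
        9.67507826e+01, -4.02796557e+00]), 'qd': array([-0.088137  , -0.04251891, -0.09680043,  0.04729349,  0.0898873 ,
       -0.10016331]), 'joint_efforts': array([ 2.73332225e-04, -3.81666291e+01, -3.60187411e+01, -8.94985351e-05,
        6.11419848e-03,  1.43288031e-05]), 'ee_pos': array([ 192.61670347, -488.05769697,  230.47255439]), 'tcp_rot': array([-1.79909276e+02, -7.41379215e-03,  2.15319150e+01]), 'ft_force': array([-0.11699103, -0.48237856, -1.05144019]), 'moment': array([-0.01211118,  0.04979893, -0.03041106]), 'width': 85.3442117168029}
top {'mtx': array([[452.18517635,   0.        , 258.01595128],
       [  0.        , 452.18517635, 185.65806576],
       [  0.        ,   0.        ,   1.        ]]), 'origin': array([ 353.89803144, -149.39187109, 1023.7906683 ]), 'rotation': array([  2.6623469 ,   0.36355691, -89.42015863])}
side {'mtx': array([[430.35834961,   0.        , 254.09172142],
       [  0.        , 430.35834961, 185.63868416],
       [  0.        ,   0.        ,   1.        ]]), 'origin': array([  410.56335967, -1132.26341279,   703.00680909]), 'rotation': array([56.25218559,  1.34539872, -1.29733193])}
wrist {'mtx': array([[281.93903722,   0.        , 253.45103509],
       [  0.        , 281.93903722, 193.93950712],
       [  0.        ,   0.        ,   1.        ]]), 'hand_eye': array([[-1.35847906e-04,  9.63867611e-01,  2.66381701e-01,
         6.74042127e+01],
       [ 9.99999906e-01,  2.10385709e-05,  4.33849231e-04,
        -2.54271494e-01],
       [ 4.12568932e-04,  2.66381735e-01, -9.63867522e-01,
        -1.42102042e+02],
       [ 0.00000000e+00,  0.00000000e+00,  0.00000000e+00,
         1.00000000e+00]])}
```

View pics/top0.png

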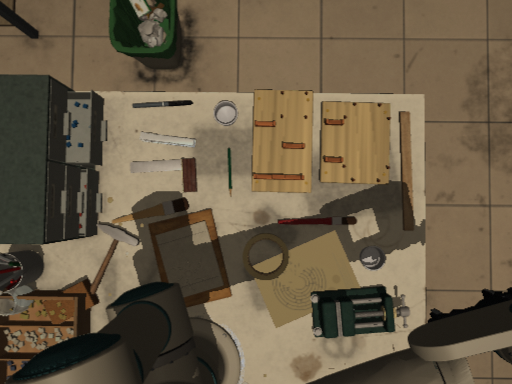

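View pics/side0.png

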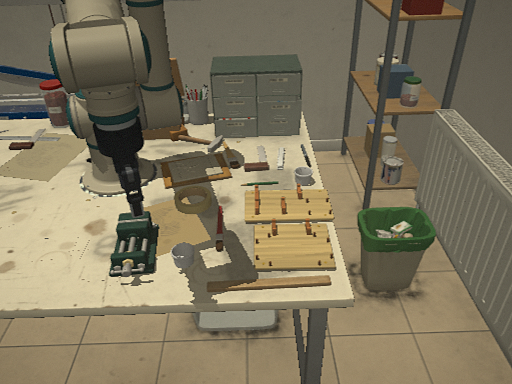

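View pics/wrist0.png

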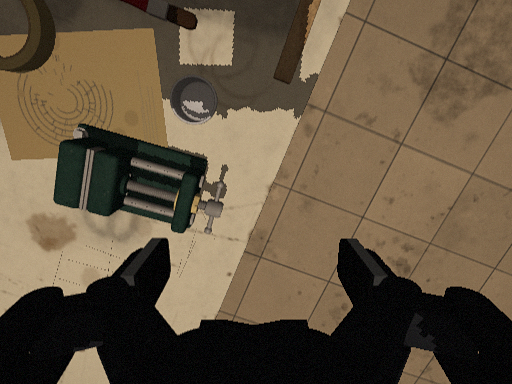

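```bash
cat > h.py <<'E'
import numpy as np, cv2
from rig import env
from scipy.spatial.transform import Rotation as R
def rot(e): return R.from_euler('xyz',e,degrees=True).as_matrix()
def cam(n):
    s=env.observe(); d=env.get_image(n)
    if n=='wrist':
        T=np.eye(4);T[:3,:3]=rot(s['tcp_rot']);T[:3,3]=s['ee_pos'];M=T@d['hand_eye']
        return d['img'],d['mtx'],M[:3,3],M[:3,:3]
    return d['img'],d['mtx'],d['origin'],rot(d['rotation'])
def ray(c,uv,z):
    _,K,o,Rm=c; uv=np.atleast_2d(np.float64(uv))
    v=np.c_[(uv[:,0]-K[0,2])/K[0,0],-(uv[:,1]-K[1,2])/K[1,1],-np.ones(len(uv))]@Rm.T
    return o+v*((z-o[2])/v[:,2])[:,None]
def proj(c,p):
    _,K,o,Rm=c; q=(np.atleast_2d(p)-o)@Rm
    return np.c_[K[0,2]+K[0,0]*q[:,0]/-q[:,2],K[1,2]-K[1,1]*q[:,1]/-q[:,2]]
def save(img,name,sc=1,crop=None):
    if crop: x0,y0,x1,y1=crop; img=img[y0:y1,x0:x1]
    cv2.imwrite('pics/'+name+'.png',cv2.resize(img[:,:,::-1],None,fx=sc,fy=sc,interpolation=cv2.INTER_CUBIC))
def go(xyz,yaw=None):
    """relative move in m/deg for creep; yaw = world yaw"""
    s=env.observe(); Rm=rot(s['tcp_rot']); 
    d=Rm.T@(np.array(xyz,float)-s['ee_pos'])/1000
    y0=s['tcp_rot'][2]; w=0 if yaw is None else -(((yaw-y0)+180)%360-180)
    j=s['joints']; j1=np.degrees(np.arctan2(xyz[1],xyz[0])); 
    Rt=rot([180,0,y0 if yaw is None else yaw])
    rv=R.from_matrix(Rm.T@Rt).as_rotvec(degrees=True)
    print('pos',s['ee_pos'].round(1),'rot',s['tcp_rot'].round(2),'t',round(s['time'],2))
    print('-> xyz',d.round(4),'angular',rv.round(2),'|d|mm',round(np.linalg.norm(d)*1000),'j6 now',j[5].round(1),'j6 then',round(j1+90-(y0-w),1),'r',np.hypot(*xyz[:2]).round())
E
python3 - <<'E'
from h import *
c=cam('top')
save(c[0],'topcrop',4,(70,85,270,205));save(c[0],'topcrop2',4,(235,80,425,215))
pts=dict(pen=(162,104),strips=(165,138),sq=(165,170),tub=(225,113),pencil=(229,170),brush=(317,221),b1c=(283,141),b2c=(355,143),tub2=(372,257),fence=(406,170))
for k,v in pts.items(): print(k,ray(c,v,10)[0].round())
E
```

```text
pen [584.  77.  10.]
strips [507.  69.  10.]
sq [434.  67.  10.]
tub [565. -66.  10.]
pencil [436. -77.  10.]
brush [ 323. -275.   10.]
b1c [ 502. -198.   10.]
b2c [ 499. -360.   10.]
tub2 [ 245. -398.   10.]
fence [ 439. -474.   10.]
```

View pics/topcrop.png

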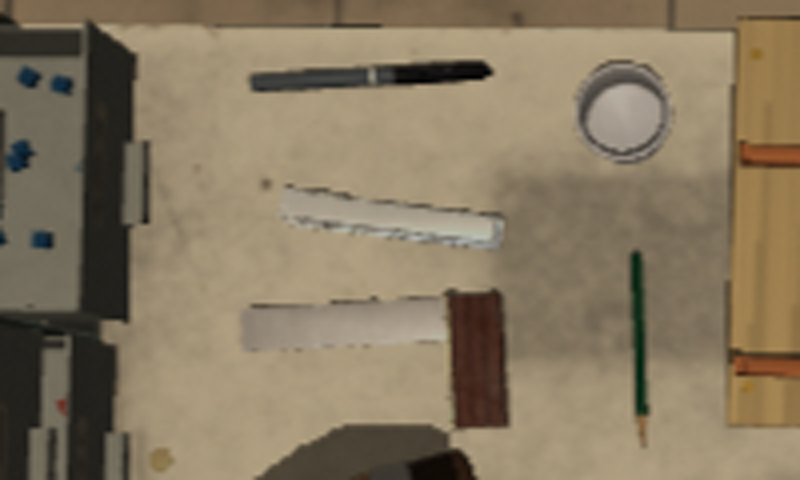

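View pics/topcrop2.png

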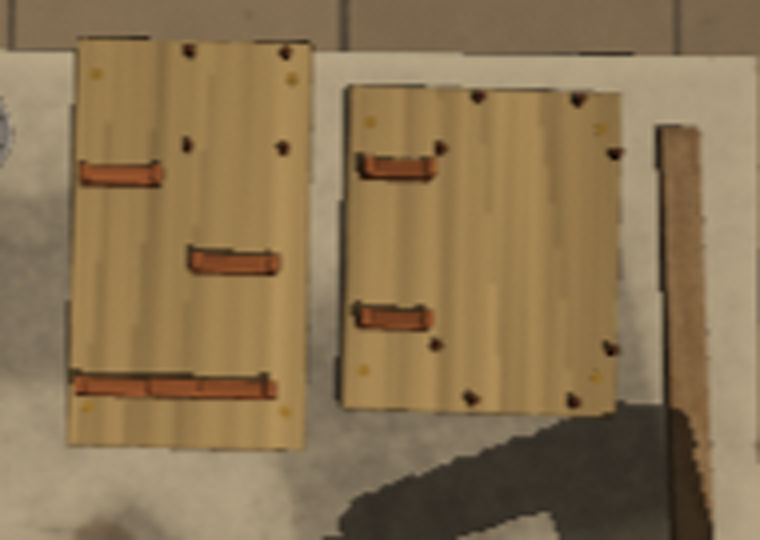

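Run:
```python
from h import *
go((440,-280,280),0)
```

```text
pos [ 192.7 -488.2  230.8] rot [-179.95   -0.     21.53] t 0.2
-> xyz [ 0.3065 -0.1029 -0.0491] angular [-5.000e-02  1.000e-02  2.153e+01] |d|mm 327 j6 now -4.0 j6 then 57.5 r 522.0
```

```bash
python3 -m creep '[{"grip":1,"xyz":[0.306,-0.103,-0.05],"angular":[0,0,21.5]},{"grip":1,"xyz":[0.306,-0.103,-0.05],"angular":[0,0,21.5]},{"grip":1,"xyz":[0.306,-0.103,-0.05],"angular":[0,0,21.5]},{"grip":1,"xyz":[0.306,-0.103,-0.05],"angular":[0,0,21.5]},{"grip":1,"xyz":[0.306,-0.103,-0.05],"angular":[0,0,21.5]},{"grip":1,"xyz":[0.306,-0.103,-0.05],"angular":[0,0,21.5]},{"grip":1,"xyz":[0.306,-0.103,-0.05],"angular":[0,0,21.5]},{"grip":1,"xyz":[0.306,-0.103,-0.05],"angular":[0,0,21.5]},{"grip":1,"xyz":[0.306,-0.103,-0.05],"angular":[0,0,21.5]},{"grip":1,"xyz":[0.306,-0.103,-0.05],"angular":[0,0,21.5]},{"grip":1,"xyz":[0.306,-0.103,-0.05],"angular":[0,0,21.5]}]'
python3 - <<'E'
from h import *
c=cam('wrist'); save(c[0],'w1',1.5)
c=cam('top'); save(c[0],'t1',1.5)
go((430,50,280),0)
E
```

```text
time: 1.3
ee_pos: [438.8, -281.1, 281.0]
tcp_rot: [-180.0, 0.0, -0.1]
ft_force: [0.0, -0.5, 0.4]
width: 85.4
pos [ 438.9 -280.9  281.2] rot [ 1.8e+02  1.0e-02 -6.0e-02] t 1.4
-> xyz [-0.0093 -0.3309  0.0012] angular [ 0.    0.01 -0.06] |d|mm 331 j6 now 53.4 j6 then 96.6 r 433.0
```

View pics/w1.png

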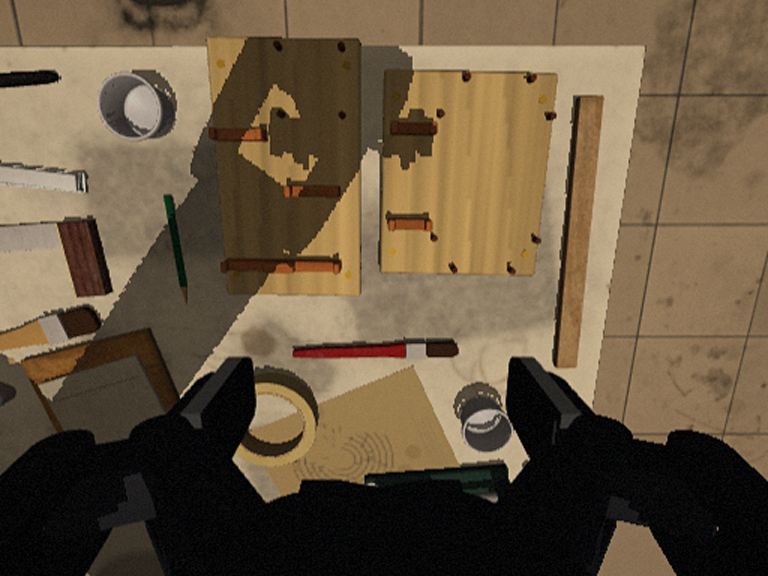

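View pics/t1.png

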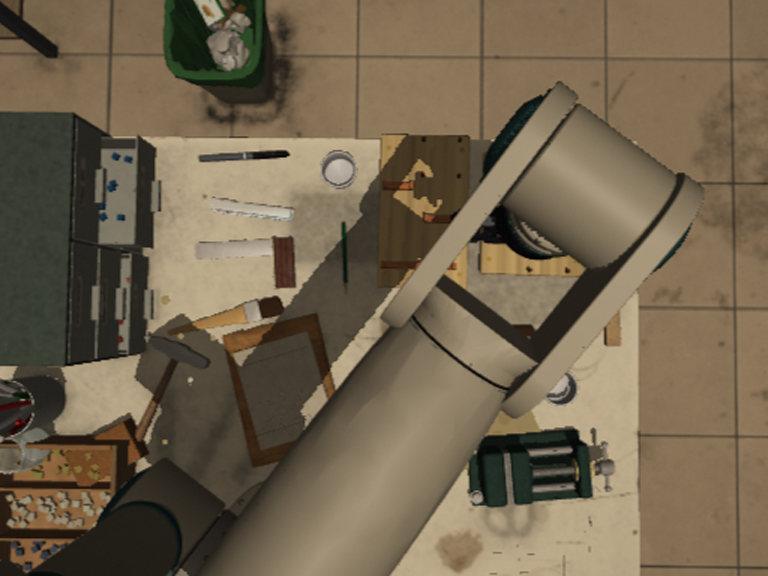

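Run:
```python
from h import *
c=cam('wrist'); np.save('w1.npy',np.array([c[2],*c[3]])); cv2.imwrite('pics/w1raw.png',c[0][:,:,::-1])
e=ray(c,np.array([(207,38),(361,38),(360,294),(229,293)])/1.5,15)
s=ray(c,np.array([(385,70),(557,73),(533,275),(380,272)])/1.5,15)
for q in(e,s):
    print(q.round(1)); print(q.mean(0), [np.linalg.norm(q[i]-q[(i+1)%4]).round(1) for i in range(4)])
    for i in range(4):
        d=q[i]-q[(i+1)%4]; print(np.degrees(np.arctan2(d[1],d[0])).round(2))
save(c[0],'w1a',3.2,(130,15,380,195))
```

```text
[[ 619.  -131.8   15. ]
 [ 618.8 -264.2   15. ]
 [ 390.1 -260.2   15. ]
 [ 391.2 -128.8   15. ]]
[ 504.778726   -196.24753269   15.        ] [np.float64(132.4), np.float64(228.8), np.float64(131.4), np.float64(227.8)]
89.92
-1.01
-90.51
179.23
[[ 593.9 -284.9   15. ]
 [ 591.3 -435.7   15. ]
 [ 409.5 -431.9   15. ]
 [ 412.7 -280.3   15. ]]
[ 501.82012245 -358.19947673   15.        ] [np.float64(150.8), np.float64(181.9), np.float64(151.7), np.float64(181.3)]
89.02
-1.17
-91.21
178.54
```

View pics/w1a.png

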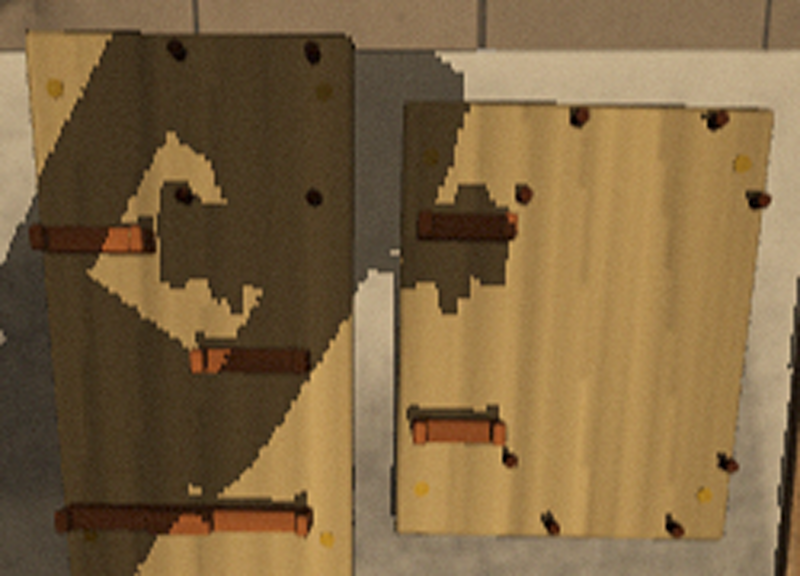

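```bash
python3 - <<'E'
from h import *
c=cam('top')
for q in ([(78,38),(312,42),(304,449),(67,445)],[(350,87),(621,93),(613,413),(342,408)]):
    q=ray(c,np.array(q)/4+(235,80)-.4,15)
    print(q.mean(0).round(1), [np.linalg.norm(q[i]-q[(i+1)%4]).round(1) for i in range(4)])
    for i in range(4):
        d=q[i]-q[(i+1)%4]; print(np.degrees(np.arctan2(d[1],d[0])).round(2))
E
python3 -m creep '[{"grip":1,"xyz":[-0.009,-0.331,0],"angular":[0,0,0]},{"grip":1,"xyz":[-0.009,-0.331,0],"angular":[0,0,0]},{"grip":1,"xyz":[-0.009,-0.331,0],"angular":[0,0,0]},{"grip":1,"xyz":[-0.009,-0.331,0],"angular":[0,0,0]},{"grip":1,"xyz":[-0.009,-0.331,0],"angular":[0,0,0]},{"grip":1,"xyz":[-0.009,-0.331,0],"angular":[0,0,0]},{"grip":1,"xyz":[-0.009,-0.331,0],"angular":[0,0,0]},{"grip":1,"xyz":[-0.009,-0.331,0],"angular":[0,0,0]},{"grip":1,"xyz":[-0.009,-0.331,0],"angular":[0,0,0]},{"grip":1,"xyz":[-0.009,-0.331,0],"angular":[0,0,0]}]'
python3 - <<'E'
from h import *
c=cam('wrist'); np.savez('w2.npz',img=c[0],K=c[1],o=c[2],R=c[3]); save(c[0],'w2',1.5)
E
```

```text
[ 503.3 -195.6   15. ] [np.float64(131.9), np.float64(229.5), np.float64(132.2), np.float64(229.7)]
89.49
-0.85
-90.4
179.07
[ 500.8 -358.7   15. ] [np.float64(152.2), np.float64(180.2), np.float64(151.0), np.float64(181.0)]
89.21
-1.61
-90.5
178.79
time: 2.5
ee_pos: [430.4, 49.8, 281.3]
tcp_rot: [180.0, -0.0, -0.0]
ft_force: [0.5, 0.4, -0.5]
width: 86.0
```

View pics/w2.png

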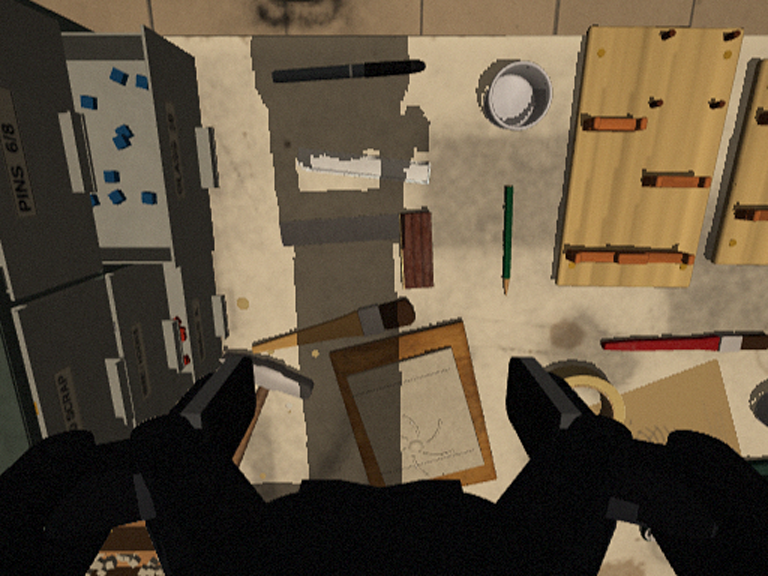

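Run:
```python
from h import *
d=np.load('w2.npz'); w=(d['img'],d['K'],d['o'],d['R'])
t=cam('top')
def T(p,z): return ray(t,np.array(p)/4+(70,85)-.4,z)
def W(p,z): return ray(w,np.array(p)/1.5-.17,z)
def rep(n,q): 
    d=q[-1]-q[0]; print(n,q.mean(0).round(1),'len',np.linalg.norm(d).round(1),'ang',np.degrees(np.arctan2(d[1],d[0])).round(1))
rep('penT',T([(494,70),(249,82)],6.5));rep('penW',W([(426,66),(273,76)],6.5))
rep('strT',T([(501,231),(281,202)],12));
q=W([(431,175),(297,172)],12);rep('strW',q)
s=T([(446,290),(502,291),(508,425),(456,427)],14);print('stockT',s.mean(0).round(1));rep('edge',(s[[2,3]]+s[[1,0]])/2)
rep('edgeT',np.array([(s[2]+s[3])/2,(s[0]+s[1])/2]))
s=W([(401,211),(430,208),(434,286),(405,288)],14);print('stockW',s.mean(0).round(1));rep('edgeW',np.array([(s[2]+s[3])/2,(s[0]+s[1])/2]))
rep('bladeT',T([(445,320),(243,329)],7));rep('bladeW',W([(400,230),(282,231)],7))
print('tub',T([(624,111)],37),W([(520,94)],37))
rep('pencilT',T([(643,446),(636,252)],3))
save(w[0],'w2a',4,(180,30,380,160+30))
```

```text
penT [585.8  76.7   6.5] len 139.6 ang 93.3
penW [586.7  77.9   6.5] len 137.2 ang 93.3
strT [504.8  63.   12. ] len 125.4 ang 83.0
strW [498.4  65.5  12. ] len 125.6 ang 88.7
stockT [425.1  12.2  14. ]
edge [425.1  12.2  14. ] len 30.3 ang 91.1
edgeT [425.1  12.2  14. ] len 76.2 ang 4.4
stockW [427.1  13.9  14. ]
edgeW [427.1  13.9  14. ] len 76.7 ang 4.2
bladeT [443.9  89.4   7. ] len 114.3 ang 93.1
bladeW [444.5  89.    7. ] len 116.0 ang 90.4
tub [[560.62871056 -69.64376943  37.        ]] [[562.5625318  -67.08963283  37.        ]]
pencilT [432.1 -77.5   3. ] len 110.2 ang 2.8
```

View pics/w2a.png

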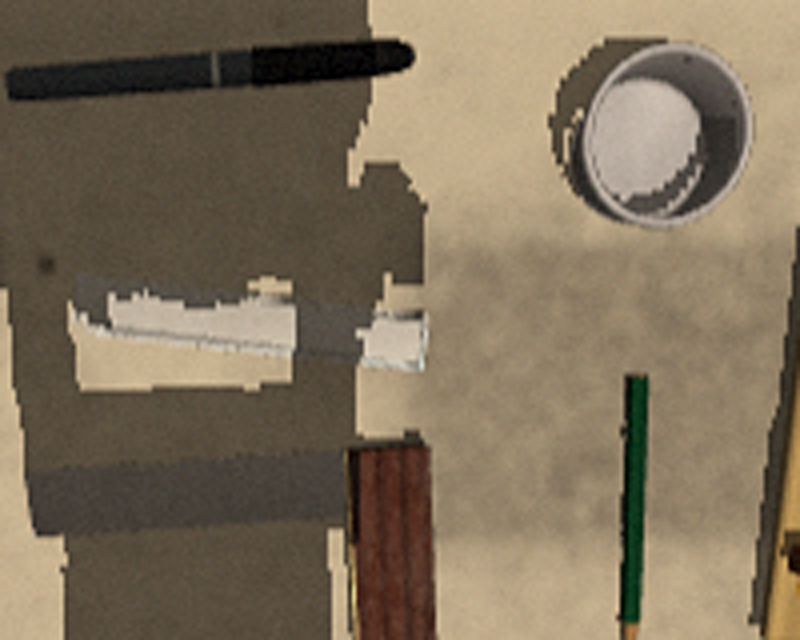

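Run:
```python
from h import *
go((421,12.7,60),3.5); go((421,12.7,3),3.5)
```

```text
pos [430.5  49.7 281.2] rot [ 1.7999e+02  0.0000e+00 -8.0000e-02] t 2.6
-> xyz [-0.0094  0.0369  0.2213] angular [ 0.01  0.   -3.58] |d|mm 225 j6 now 91.8 j6 then 88.2 r 421.0
pos [430.5  49.7 281.2] rot [ 1.7999e+02  0.0000e+00 -8.0000e-02] t 2.6
-> xyz [-0.0094  0.0369  0.2783] angular [ 0.01  0.   -3.58] |d|mm 281 j6 now 91.8 j6 then 88.2 r 421.0
```

```bash
python3 -m creep '[{"grip":1,"xyz":[-0.0095,0.037,0.221],"angular":[0,0,-3.5]},{"grip":1,"xyz":[-0.0095,0.037,0.221],"angular":[0,0,-3.5]},{"grip":1,"xyz":[-0.0095,0.037,0.221],"angular":[0,0,-3.5]},{"grip":1,"xyz":[-0.0095,0.037,0.221],"angular":[0,0,-3.5]},{"grip":1,"xyz":[-0.0095,0.037,0.221],"angular":[0,0,-3.5]},{"grip":1,"xyz":[-0.0095,0.037,0.25],"angular":[0,0,-3.5]},{"grip":1,"xyz":[-0.0095,0.037,0.265],"angular":[0,0,-3.5]},{"grip":1,"xyz":[-0.0095,0.037,0.278],"angular":[0,0,-3.5]},{"grip":1,"xyz":[-0.0095,0.037,0.278],"angular":[0,0,-3.5]}]'
python3 - <<'E'
from h import *
c=cam('wrist'); save(c[0],'w3',1.5)
E
```

```text
time: 3.5
ee_pos: [419.6, 12.9, 1.6]
tcp_rot: [-180.0, 0.2, 3.4]
ft_force: [-1.0, -1.3, -0.3]
width: 85.4
```

View pics/w3.png

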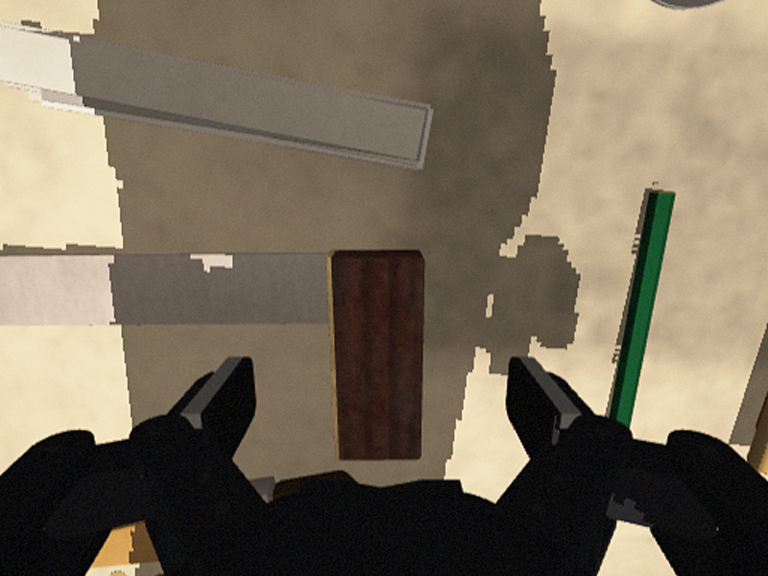

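```bash
python3 -m creep '[{"grip":0.2,"xyz":[0,0,-0.002],"angular":[0,0,0]},{"grip":0.2,"xyz":[0,0,-0.002],"angular":[0,0,0]},{"grip":0.2,"xyz":[0,0,-0.002],"angular":[0,0,0]},{"grip":0.2,"xyz":[0,0,-0.002],"angular":[0,0,0]},{"grip":0.2,"xyz":[0,0,-0.002],"angular":[0,0,0]},{"grip":0.2,"xyz":[0,0,-0.002],"angular":[0,0,0]}]'
```

```text
time: 4.15
ee_pos: [421.5, 13.7, 6.1]
tcp_rot: [180.0, -0.1, 3.5]
ft_force: [-1.1, 0.4, 5.9]
width: 28.3
```

```bash
python3 -m creep '[{"grip":0.1,"xyz":[0,0,-0.01],"angular":[0,0,0]},{"grip":0.1,"xyz":[0,0,-0.04],"angular":[0,0,0]},{"grip":0.1,"xyz":[0,0,-0.08],"angular":[0,0,0]},{"grip":0.1,"xyz":[0,0,-0.12],"angular":[0,0,0]},{"grip":0.1,"xyz":[0,0,-0.12],"angular":[0,0,0]}]'
python3 - <<'E'
from h import *
c=cam('wrist'); save(c[0],'w4',1.5)
# place target: board frame -> world
th=np.radians(-1.1); B=np.array([501.3,-358.5]); Rb=np.array([[np.cos(th),-np.sin(th)],[np.sin(th),np.cos(th)]])
p=B+Rb@np.array([-59,-23+5]); print(p)
go((*p,110),-91.1)
E
```

```text
time: 4.65
ee_pos: [423.7, 13.6, 131.5]
tcp_rot: [179.9, -0.6, 3.5]
ft_force: [0.9, 0.1, -1.0]
width: 27.7
[ 441.96531902 -375.36403372]
pos [422.4  13.7 128.3] rot [179.95  -0.35   3.54] t 4.7
-> xyz [-0.0045  0.3895  0.0186] angular [-0.25 -0.3  94.64] |d|mm 390 j6 now 83.3 j6 then 140.8 r 580.0
```

View pics/w4.png

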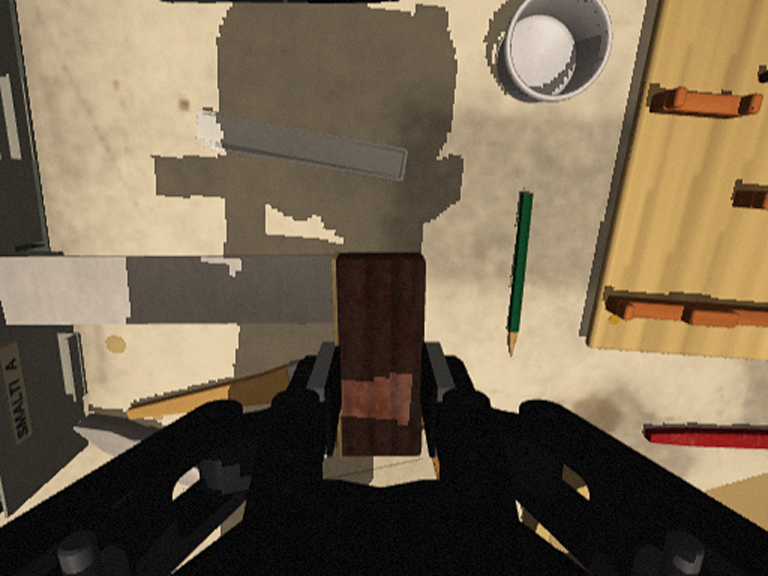

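```bash
python3 -m creep '[{"grip":0.1,"xyz":[-0.0045,0.05,0.01],"angular":[0,0,8]},{"grip":0.1,"xyz":[-0.0045,0.09,0.01],"angular":[0,0,16]},{"grip":0.1,"xyz":[-0.0045,0.13,0.01],"angular":[0,0,24]},{"grip":0.1,"xyz":[-0.0045,0.17,0.01],"angular":[0,0,32]},{"grip":0.1,"xyz":[-0.0045,0.21,0.01],"angular":[0,0,40]},{"grip":0.1,"xyz":[-0.0045,0.25,0.01],"angular":[0,0,48]},{"grip":0.1,"xyz":[-0.0045,0.29,0.01],"angular":[0,0,56]},{"grip":0.1,"xyz":[-0.0045,0.33,0.01],"angular":[0,0,64]},{"grip":0.1,"xyz":[-0.0045,0.36,0.01],"angular":[0,0,72]},{"grip":0.1,"xyz":[-0.0045,0.38,0.01],"angular":[0,0,80]},{"grip":0.1,"xyz":[-0.0045,0.3895,0.01],"angular":[0,0,88]},{"grip":0.1,"xyz":[-0.0045,0.3895,0.01],"angular":[0,0,94.6]}]'
python3 -m creep '[{"grip":0.1,"xyz":[0,0,0],"angular":[0,0,0]},{"grip":0.1,"xyz":[0,0,0],"angular":[0,0,0]}]'
python3 - <<'E'
from h import *
go((442,-375.4,70),-91.1)
c=cam('wrist'); save(c[0],'w5',1.5)
E
```

```text
time: 5.9
ee_pos: [439.3, -376.0, 113.0]
tcp_rot: [179.8, 0.1, -91.5]
ft_force: [-0.4, -0.4, -0.6]
width: 28.2
time: 6.1
ee_pos: [439.9, -374.7, 114.0]
tcp_rot: [179.9, 0.1, -90.9]
ft_force: [0.6, 0.8, -0.3]
width: 27.7
pos [ 439.9 -374.7  114. ] rot [ 1.7991e+02  9.0000e-02 -9.0880e+01] t 6.1
-> xyz [ 0.0007 -0.0021  0.044 ] angular [0.09 0.09 0.22] |d|mm 44 j6 now 136.8 j6 then 140.8 r 580.0
```

View pics/w5.png

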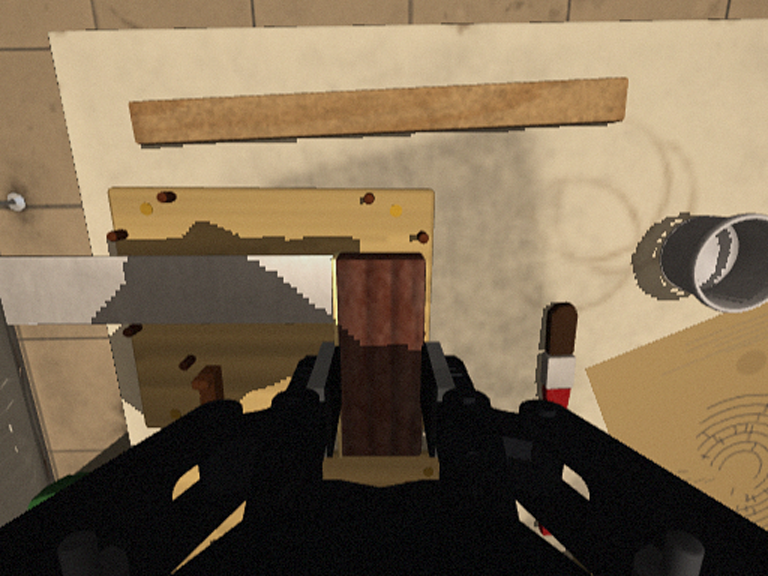

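Run:
```python
from h import *
c=cam('wrist')
s=ray(c,np.array([(337,254),(424,254),(421,457),(343,457)])/1.5-.17,114+10.5)
print(s.round(1),s.mean(0)); print([np.linalg.norm(s[i]-s[(i+1)%4]).round(1) for i in range(4)])
# pins tops in board (z=27): 
p=ray(c,np.array([(172,197),(364,199),(112,237),(424,238),(128,332)])/1.5-.17,27)
print(p.round(1))
q=ray(c,np.array([(109,188),(434,189),])/1.5-.17,15);print(q.round(1))
th=np.radians(-1.1); B=np.array([501.3,-358.5]); Rb=np.array([[np.cos(th),-np.sin(th)],[np.sin(th),np.cos(th)]])
print('stock target',B+Rb@[-59,-23],'corners',B+Rb@[92,-77],B+Rb@[-92,-77])
```

```text
[[ 453.  -418.   124.5]
 [ 425.4 -417.5  124.5]
 [ 425.6 -342.7  124.5]
 [ 454.  -343.1  124.5]] [ 439.51498722 -380.31486515  124.5       ]
[np.float64(27.5), np.float64(74.9), np.float64(28.4), np.float64(74.9)]
[[ 549.5 -431.9   27. ]
 [ 447.7 -429.3   27. ]
 [ 585.3 -411.2   27. ]
 [ 415.6 -408.    27. ]
 [ 586.3 -356.1   27. ]]
[[ 589.5 -436.8   15. ]
 [ 409.2 -433.4   15. ]]
stock target [ 441.86933181 -380.36311228] corners [ 591.80484245 -437.25197453] [ 407.83875142 -433.71964513]
```

```bash
python3 -m creep '[{"grip":0.1,"xyz":[0.0005,-0.0023,0.04],"angular":[0,0,0]},{"grip":0.1,"xyz":[0.0005,-0.0023,0.065],"angular":[0,0,0]},{"grip":0.1,"xyz":[0.0005,-0.0023,0.08],"angular":[0,0,0]},{"grip":0.1,"xyz":[0.0005,-0.0023,0.088],"angular":[0,0,0]},{"grip":0.1,"xyz":[0.0005,-0.0023,0.092],"angular":[0,0,0]},{"grip":0.1,"xyz":[0.0005,-0.0023,0.094],"angular":[0,0,0]},{"grip":0.1,"xyz":[0.0005,-0.0023,0.094],"angular":[0,0,0]}]'
python3 - <<'E'
from h import *
c=cam('wrist'); save(c[0],'w6',1.5);go((442,-375.4,20),-91.1)
E
```

```text
time: 6.9
ee_pos: [443.1, -376.3, 22.3]
tcp_rot: [-179.9, -0.1, -91.1]
ft_force: [0.6, -0.2, 0.0]
width: 27.8
pos [ 443.1 -376.3   22.4] rot [-1.7993e+02 -7.0000e-02 -9.1060e+01] t 6.95
-> xyz [-0.0009  0.0012  0.0024] angular [-0.07 -0.07  0.04] |d|mm 3 j6 now 137.1 j6 then 140.8 r 580.0
```

View pics/w6.png

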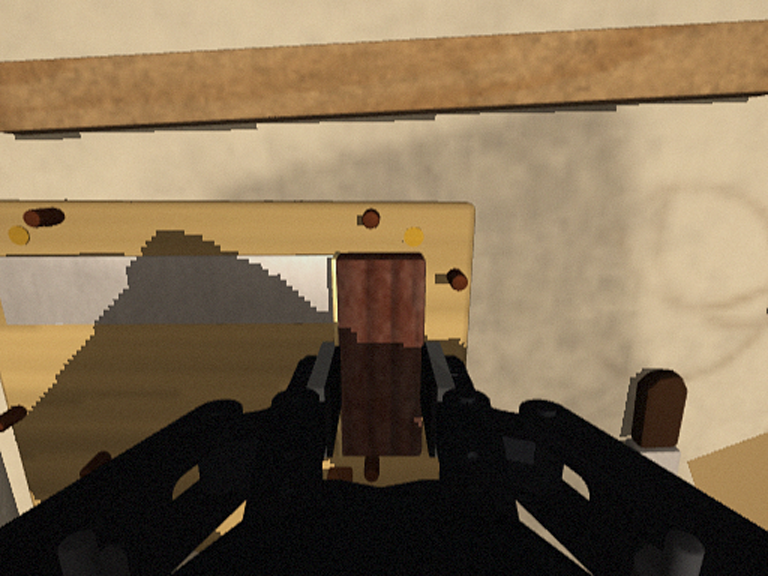

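```bash
python3 -m creep '[{"grip":0.1,"xyz":[0,0.001,0.002],"angular":[0,0,0]},{"grip":0.1,"xyz":[0,0.001,0.003],"angular":[0,0,0]},{"grip":0.45,"xyz":[0,0.001,0.003],"angular":[0,0,0]},{"grip":0.45,"xyz":[0,0.001,0.003],"angular":[0,0,0]},{"grip":0.45,"xyz":[0,0.001,0.003],"angular":[0,0,0]},{"grip":0.45,"xyz":[0,0.001,0.003],"angular":[0,0,0]},{"grip":0.45,"xyz":[0,0.001,-0.03],"angular":[0,0,0]},{"grip":0.45,"xyz":[0,0.001,-0.08],"angular":[0,0,0]},{"grip":1,"xyz":[0,0.001,-0.12],"angular":[0,0,0]},{"grip":1,"xyz":[0,0.001,-0.12],"angular":[0,0,0]}]'
python3 - <<'E'
from h import *
c=cam('wrist'); save(c[0],'w7',1.5);go((504.5,64,140),-7)
E
```

```text
time: 7.95
ee_pos: [443.9, -378.0, 148.8]
tcp_rot: [-179.5, -0.5, -91.1]
ft_force: [0.7, -0.2, 0.9]
width: 66.5
pos [ 442.9 -377.   145. ] rot [-179.71   -0.28  -91.07] t 8.0
-> xyz [-0.4421 -0.0534  0.0031] angular [-3.000e-02 -4.400e-01 -8.407e+01] |d|mm 445 j6 now 137.0 j6 then 104.2 r 509.0
```

View pics/w7.png

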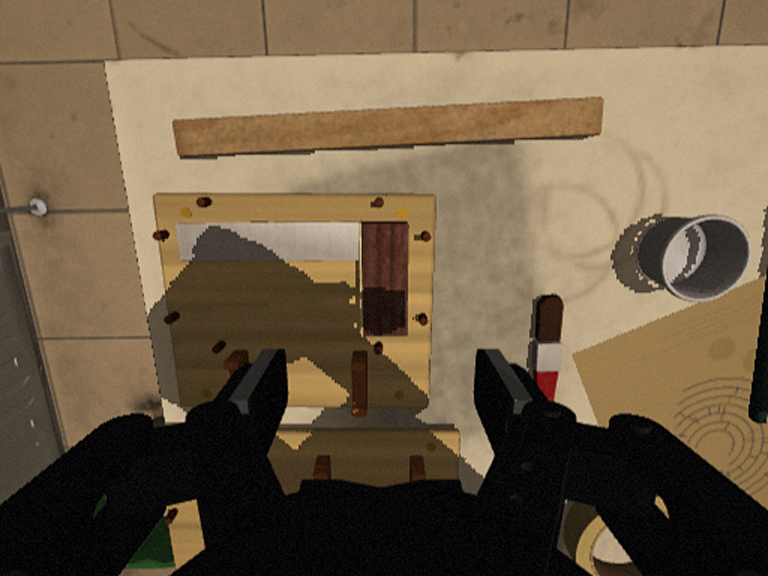

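Run:
```python
from h import *
im=cv2.imread('pics/w1raw.png')[:,:,::-1]; save(im,'w1b',5,(185,215,325,250))
im=cv2.imread('pics/top0.png')[:,:,::-1]; save(im,'t0b',7,(265,205,370,235))
```

```text
(no output)
```

View pics/w1b.png

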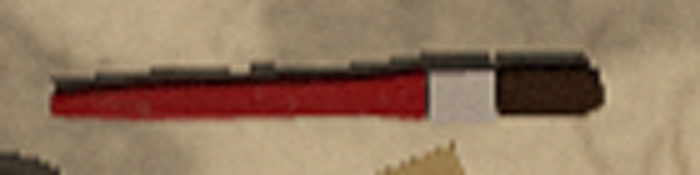

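View pics/t0b.png

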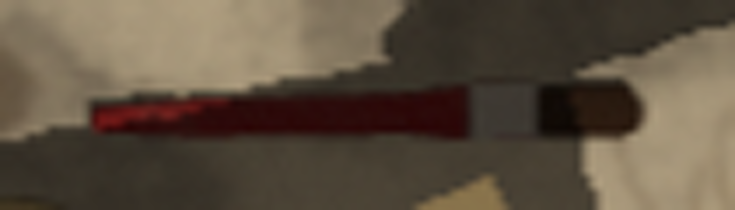

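Run:
```python
from h import *
a=np.load('w1.npy'); K=env.get_image('wrist')['mtx']; w=(None,K,a[0],a[1:])
t=cam('top')
W=lambda p:ray(w,np.array(p)/5+(185,215)-.4,9); T=lambda p:ray(t,np.array(p)/7+(265,205)-.4,9)
for f,e,fe in((W,[(605,91),(50,102)],[(462,94)]),(T,[(642,108),(90,118)],[(504,110)])):
    q=f(e);d=q[1]-q[0];print(q.mean(0).round(1),np.linalg.norm(d),np.degrees(np.arctan2(d[1],d[0])),f(fe).round(1))
```

```text
[ 325.8 -274.9    9. ] 176.21194613061328 91.17639835641297 [[ 326.6 -317.7    9. ]]
[ 323.8 -274.9    9. ] 176.29024106833424 91.62705893391596 [[ 325.2 -319.     9. ]]
```

```bash
python3 - <<'E'
from h import *
go((325.8,-315,120),0)
E
python3 -m creep '[{"grip":1,"xyz":[0,0,0],"angular":[0,0,-8.5]},{"grip":1,"xyz":[0,0,0],"angular":[0,0,-17]},{"grip":1,"xyz":[0,0,0],"angular":[0,0,-25.5]},{"grip":1,"xyz":[0,0,0],"angular":[0,0,-34]},{"grip":1,"xyz":[0,0,0],"angular":[0,0,-42.5]},{"grip":1,"xyz":[0,0,0],"angular":[0,0,-51]},{"grip":1,"xyz":[0,0,0],"angular":[0,0,-59.5]},{"grip":1,"xyz":[0,0,0],"angular":[0,0,-68]},{"grip":1,"xyz":[0,0,0],"angular":[0,0,-76.5]},{"grip":1,"xyz":[0,0,0],"angular":[0,0,-85]},{"grip":1,"xyz":[0,0,0],"angular":[0,0,-91]},{"grip":1,"xyz":[0,0,0],"angular":[0,0,-91]}]'
python3 - <<'E'
from h import *
go((325.8,-315,120),91.4)
E
```

```text
pos [ 441.4 -375.5  140.3] rot [ 1.7995e+02  5.0000e-02 -9.1070e+01] t 8.1
-> xyz [-0.0584  0.1167  0.0205] angular [ 0.000e+00  8.000e-02 -9.107e+01] |d|mm 132 j6 now 137.0 j6 then 46.0 r 453.0
time: 9.3
ee_pos: [441.0, -375.2, 139.0]
tcp_rot: [-179.8, 0.2, -0.0]
ft_force: [-0.5, 0.4, -0.1]
width: 85.5
pos [ 441.  -375.2  139. ] rot [-1.7985e+02  1.6000e-01 -2.0000e-02] t 9.3
-> xyz [-0.1152 -0.0601  0.0195] angular [ -0.25   0.   -91.42] |d|mm 131 j6 now 46.0 j6 then -45.4 r 453.0
```

```bash
python3 -m creep '[{"grip":1,"xyz":[-0.03,-0.015,0],"angular":[0,0,-8.5]},{"grip":1,"xyz":[-0.06,-0.03,0],"angular":[0,0,-17]},{"grip":1,"xyz":[-0.09,-0.045,0],"angular":[0,0,-25.5]},{"grip":1,"xyz":[-0.115,-0.06,0],"angular":[0,0,-34]},{"grip":1,"xyz":[-0.115,-0.06,0],"angular":[0,0,-42.5]},{"grip":1,"xyz":[-0.115,-0.06,0],"angular":[0,0,-51]},{"grip":1,"xyz":[-0.115,-0.06,0],"angular":[0,0,-59.5]},{"grip":1,"xyz":[-0.115,-0.06,0],"angular":[0,0,-68]},{"grip":1,"xyz":[-0.115,-0.06,0.02],"angular":[0,0,-76.5]},{"grip":1,"xyz":[-0.115,-0.06,0.04],"angular":[0,0,-85]},{"grip":1,"xyz":[-0.115,-0.06,0.06],"angular":[0,0,-91.4]},{"grip":1,"xyz":[-0.115,-0.06,0.06],"angular":[0,0,-91.4]}]'
python3 - <<'E'
from h import *
go((325.8,-315,2),91.4)
c=cam('wrist'); save(c[0],'w8',1.5)
E
```

```text
time: 10.5
ee_pos: [325.1, -313.8, 77.6]
tcp_rot: [-179.7, -0.3, 91.2]
ft_force: [-0.8, -0.0, 1.0]
width: 85.5
pos [ 325.1 -313.8   77.6] rot [-179.72   -0.33   91.23] t 10.5
-> xyz [-0.0016  0.0011  0.0755] angular [-0.28 -0.33 -0.17] |d|mm 76 j6 now -49.9 j6 then -45.4 r 453.0
```

View pics/w8.png

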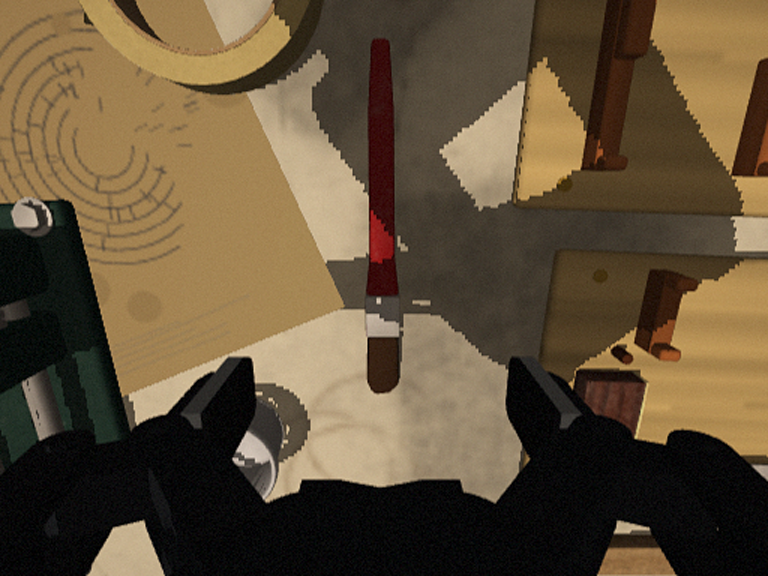

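```bash
python3 -m creep '[{"grip":0.6,"xyz":[-0.0016,0.001,0.035],"angular":[0,0,0]},{"grip":0.6,"xyz":[-0.0016,0.001,0.055],"angular":[0,0,0]},{"grip":0.6,"xyz":[-0.0016,0.001,0.068],"angular":[0,0,0]},{"grip":0.6,"xyz":[-0.0016,0.001,0.075],"angular":[0,0,0]},{"grip":0.6,"xyz":[-0.0016,0.001,0.075],"angular":[0,0,0]},{"grip":0.1,"xyz":[-0.0016,0.001,0.075],"angular":[0,0,0]},{"grip":0.1,"xyz":[-0.0016,0.001,0.075],"angular":[0,0,0]},{"grip":0,"xyz":[-0.0016,0.001,0.075],"angular":[0,0,0]},{"grip":0,"xyz":[-0.0016,0.001,0.075],"angular":[0,0,0]},{"grip":0,"xyz":[-0.0016,0.001,0.075],"angular":[0,0,0]}]'
python3 - <<'E'
from h import *
go((325.8,-315,2),91.4)
c=cam('wrist'); save(c[0],'w9',1.5)
E
```

```text
time: 11.55
ee_pos: [328.4, -317.9, 7.6]
tcp_rot: [179.9, 0.1, 91.3]
ft_force: [-2.0, 0.7, 6.9]
width: 15.0
pos [ 328.4 -317.9    7.6] rot [1.7992e+02 1.0000e-01 9.1320e+01] t 11.55
-> xyz [ 0.003  -0.0025  0.0056] angular [ 0.08  0.1  -0.08] |d|mm 7 j6 now -50.0 j6 then -45.4 r 453.0
```

View pics/w9.png

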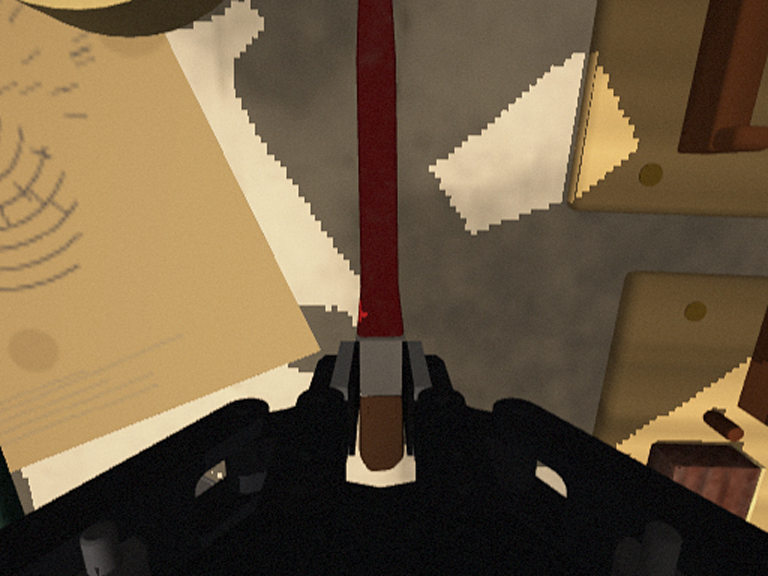

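```bash
python3 -m creep '[{"grip":0,"xyz":[0,0,-0.02],"angular":[0,0,0]},{"grip":0,"xyz":[0,0,-0.06],"angular":[0,0,0]},{"grip":0,"xyz":[0,0,-0.1],"angular":[0,0,0]},{"grip":0,"xyz":[0,0,-0.12],"angular":[0,0,0]},{"grip":0,"xyz":[0,0,-0.12],"angular":[0,0,0]}]'
python3 - <<'E'
from h import *
th=np.radians(-0.8); B=np.array([503.8,-196]); Rb=np.array([[np.cos(th),-np.sin(th)],[np.sin(th),np.cos(th)]])
p=B+Rb@[-63,40]; print(p)
go((*p,110),-0.8)
c=cam('wrist'); save(c[0],'w10',1.5)
E
```

```text
time: 12.1
ee_pos: [329.0, -318.7, 130.0]
tcp_rot: [179.7, 0.3, 91.3]
ft_force: [0.0, -0.7, -1.1]
width: 15.4
[ 441.3646282  -155.12428168]
pos [ 329.  -318.7  130. ] rot [179.73   0.32  91.32] t 12.1
-> xyz [0.161  0.116  0.0197] angular [4.700e-01 3.000e-02 9.212e+01] |d|mm 199 j6 now -50.0 j6 then 71.4 r 468.0
```

View pics/w10.png

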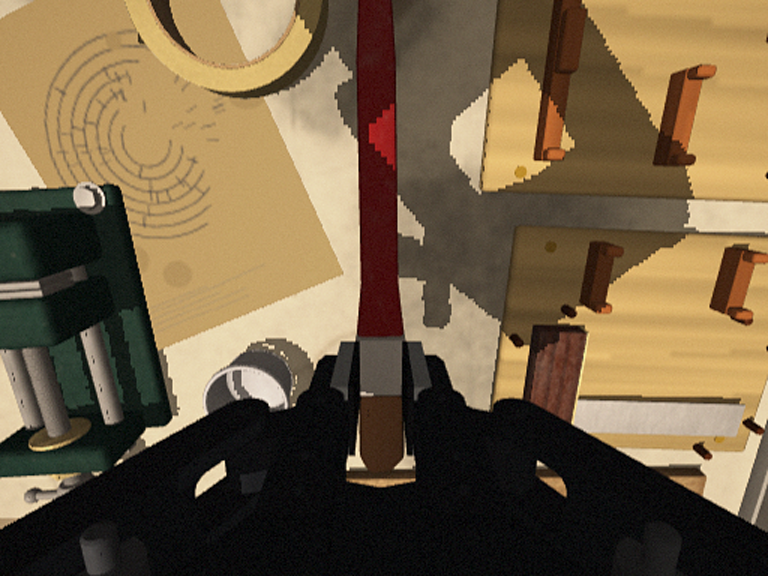

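```bash
python3 -m creep '[{"grip":0,"xyz":[0.02,0.015,0.0],"angular":[0,0,8.5]},{"grip":0,"xyz":[0.04,0.03,0.0],"angular":[0,0,17]},{"grip":0,"xyz":[0.06,0.045,0.0],"angular":[0,0,25.5]},{"grip":0,"xyz":[0.08,0.06,0.0],"angular":[0,0,34]},{"grip":0,"xyz":[0.1,0.075,0.0],"angular":[0,0,42.5]},{"grip":0,"xyz":[0.12,0.09,0.0],"angular":[0,0,51]},{"grip":0,"xyz":[0.14,0.105,0.0],"angular":[0,0,59.5]},{"grip":0,"xyz":[0.161,0.116,0.0],"angular":[0,0,68]},{"grip":0,"xyz":[0.161,0.116,0.01],"angular":[0,0,76.5]},{"grip":0,"xyz":[0.161,0.116,0.02],"angular":[0,0,85]},{"grip":0,"xyz":[0.161,0.116,0.02],"angular":[0,0,92.1]},{"grip":0,"xyz":[0.161,0.116,0.02],"angular":[0,0,92.1]}]'
python3 - <<'E'
from h import *
go((441.4,-155.1,60),-.8)
c=cam('wrist'); save(c[0],'w11',1.5)
E
```

```text
time: 13.35
ee_pos: [439.0, -153.1, 104.1]
tcp_rot: [-179.9, 0.2, -0.8]
ft_force: [0.3, -0.1, -1.2]
width: 15.1
pos [ 439.  -153.1  104.1] rot [-179.92    0.21   -0.82] t 13.35
-> xyz [0.0026 0.002  0.044 ] angular [-0.08  0.21 -0.02] |d|mm 44 j6 now 67.0 j6 then 71.4 r 468.0
```

View pics/w11.png

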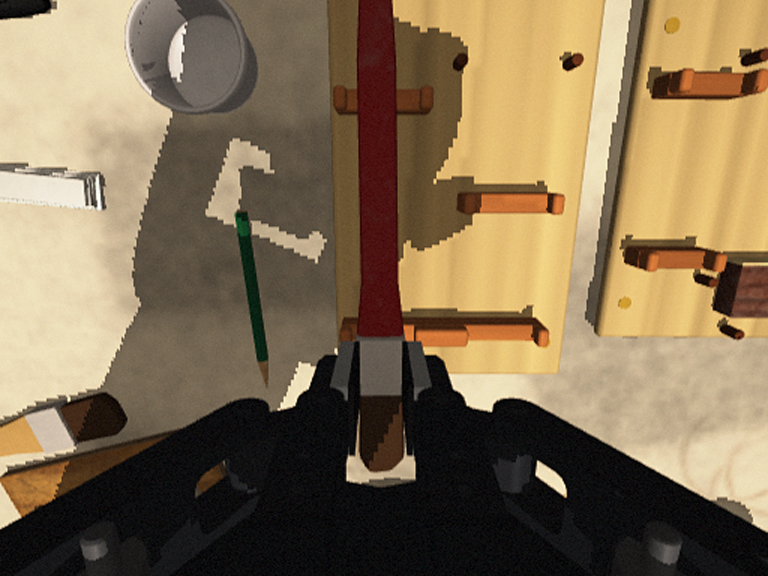

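Run:
```python
from h import *
c=cam('wrist')
print(ray(c,np.array([(340,92),(427,92),(349,322),(545,322),(465,194),(557,195)])/1.5-.17,37).round(1))
print('ferrule',ray(c,np.array([(359,338),(403,338),(359,396),(403,396),(381,470)])/1.5-.17,104-8+9).round(1))
th=np.radians(-0.8); B=np.array([503.8,-196]); Rb=np.array([[np.cos(th),-np.sin(th)],[np.sin(th),np.cos(th)]])
for p in [(35,40),(-83,40),(-83,-24),(-13,-24)]: print(p,B+Rb@p)
```

```text
[[ 542.7 -135.6   37. ]
 [ 542.2 -175.2   37. ]
 [ 431.8 -136.3   37. ]
 [ 430.7 -239.2   37. ]
 [ 496.8 -194.4   37. ]
 [ 495.8 -238.9   37. ]]
ferrule [[ 450.  -145.4  105. ]
 [ 449.9 -161.2  105. ]
 [ 426.8 -144.9  105. ]
 [ 426.7 -161.3  105. ]
 [ 394.2 -152.7  105. ]]
(35, 40) [ 539.35507555 -156.49257535]
(-83, 40) [ 421.36657772 -154.84503807]
(-83, -24) [ 420.47299818 -218.83879961]
(-13, -24) [ 490.46617486 -219.81615223]
```

```bash
python3 -m creep '[{"grip":0,"xyz":[0.002,0.0018,0.03],"angular":[0,0,0]},{"grip":0,"xyz":[0.002,0.0018,0.05],"angular":[0,0,0]},{"grip":0,"xyz":[0.002,0.0018,0.06],"angular":[0,0,0]},{"grip":0,"xyz":[0.002,0.0018,0.066],"angular":[0,0,0]},{"grip":0,"xyz":[0.002,0.0018,0.066],"angular":[0,0,0]},{"grip":0,"xyz":[0.002,0.0018,0.066],"angular":[0,0,0]}]'
python3 - <<'E'
from h import *
c=cam('wrist'); save(c[0],'w12',1.5)
c=cam('side'); save(c[0],'s12',3,(200,150,400,300))
E
```

```text
time: 14.05
ee_pos: [442.6, -155.7, 41.2]
tcp_rot: [180.0, -0.1, -0.7]
ft_force: [-0.3, 0.6, -1.0]
width: 15.1
```

View pics/w12.png

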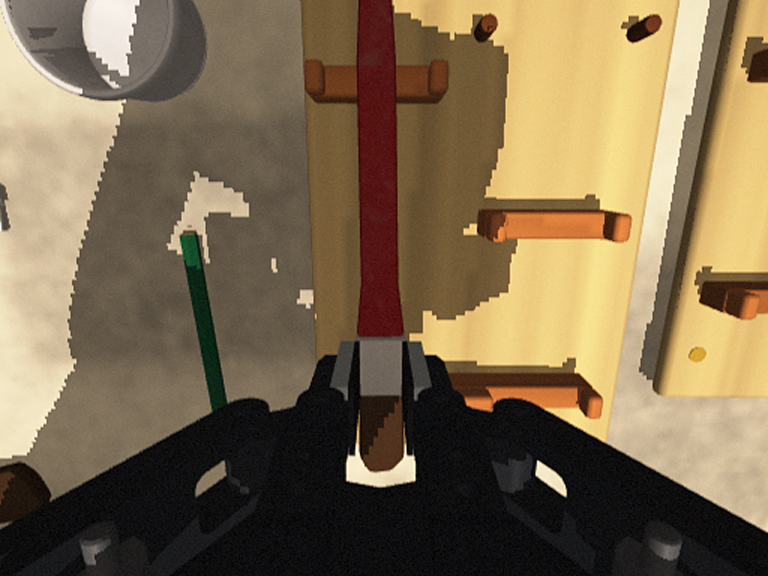

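View pics/s12.png

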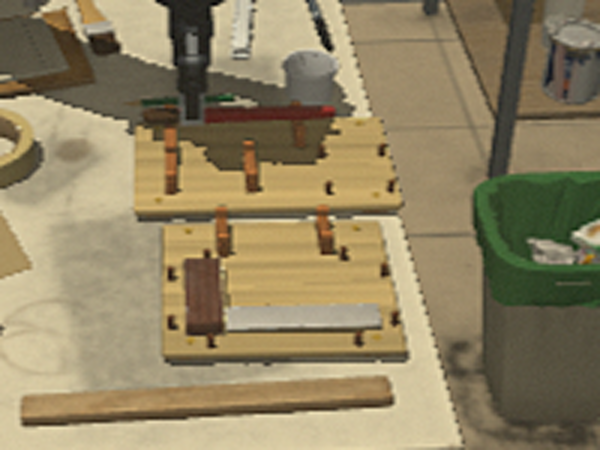

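```bash
python3 -m creep '[{"grip":0,"xyz":[-0.0005,0,0.002],"angular":[0,0,0]},{"grip":0,"xyz":[-0.0005,0,0.004],"angular":[0,0,0]},{"grip":0,"xyz":[-0.0005,0,0.004],"angular":[0,0,0]}]'; python3 -c "
from h import *
go((441.4,-155.1,36),-.8)"
```

```text
time: 14.45
ee_pos: [441.7, -155.5, 36.5]
tcp_rot: [180.0, -0.0, -0.8]
ft_force: [0.4, 0.4, 0.5]
width: 15.4
pos [ 441.7 -155.5   36.5] rot [ 1.7998e+02 -3.0000e-02 -7.7000e-01] t 14.45
-> xyz [-0.0003 -0.0004  0.0005] angular [ 0.02 -0.03  0.03] |d|mm 1 j6 now 66.8 j6 then 71.4 r 468.0
```

```bash
python3 -m creep '[{"grip":0,"xyz":[0,0,0.001],"angular":[0,0,0]},{"grip":0.4,"xyz":[0,0,0.001],"angular":[0,0,0]},{"grip":0.4,"xyz":[0,0,0.001],"angular":[0,0,0]},{"grip":0.4,"xyz":[0,0,0.001],"angular":[0,0,0]},{"grip":0.4,"xyz":[0,0,0.001],"angular":[0,0,0]},{"grip":0.4,"xyz":[0,0,-0.03],"angular":[0,0,0]},{"grip":0.6,"xyz":[0,0,-0.07],"angular":[0,0,0]},{"grip":1,"xyz":[0,0,-0.12],"angular":[0,0,0]},{"grip":1,"xyz":[0,0,-0.12],"angular":[0,0,0]}]'
python3 - <<'E'
from h import *
c=cam('wrist'); save(c[0],'w13',1.5)
go((504.5,64,100),83)
E
```

```text
time: 15.35
ee_pos: [444.5, -156.7, 163.7]
tcp_rot: [179.7, -0.7, -0.8]
ft_force: [0.8, -0.4, -0.8]
width: 75.9
pos [ 443.2 -156.2  160. ] rot [179.82  -0.4   -0.77] t 15.4
-> xyz [ 0.0579 -0.2212  0.0597] angular [  0.44  -0.2  -83.77] |d|mm 236 j6 now 66.9 j6 then 14.2 r 509.0
```

View pics/w13.png

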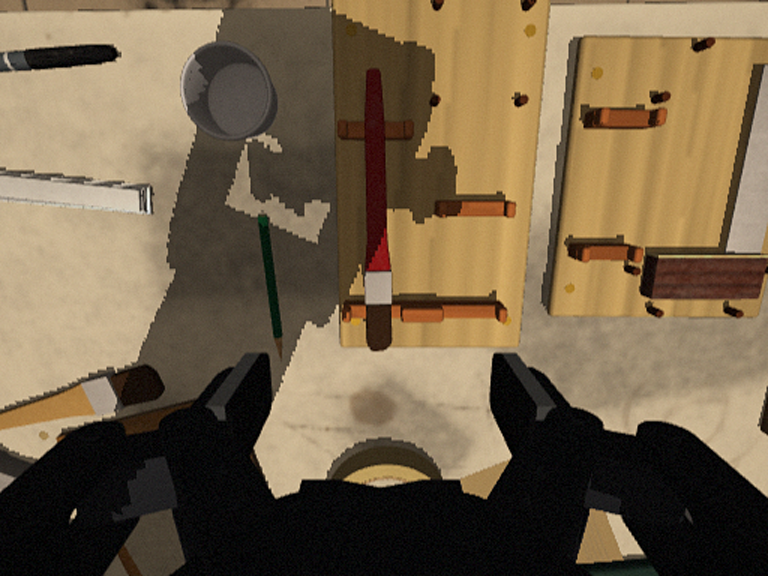

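```bash
python3 -m creep '[{"grip":1,"xyz":[0.006,-0.025,0],"angular":[0,0,-8.5]},{"grip":1,"xyz":[0.012,-0.05,0],"angular":[0,0,-17]},{"grip":1,"xyz":[0.018,-0.075,0],"angular":[0,0,-25.5]},{"grip":1,"xyz":[0.024,-0.1,0],"angular":[0,0,-34]},{"grip":1,"xyz":[0.03,-0.125,0.01],"angular":[0,0,-42.5]},{"grip":1,"xyz":[0.036,-0.15,0.02],"angular":[0,0,-51]},{"grip":1,"xyz":[0.045,-0.175,0.03],"angular":[0,0,-59.5]},{"grip":1,"xyz":[0.054,-0.2,0.04],"angular":[0,0,-68]},{"grip":1,"xyz":[0.058,-0.221,0.05],"angular":[0,0,-76.5]},{"grip":0.6,"xyz":[0.058,-0.221,0.06],"angular":[0,0,-83.8]},{"grip":0.6,"xyz":[0.058,-0.221,0.07],"angular":[0,0,-83.8]},{"grip":0.6,"xyz":[0.058,-0.221,0.07],"angular":[0,0,-83.8]}]'
python3 - <<'E'
from h import *
c=cam('wrist'); save(c[0],'w14',1.5)
go((504.5,64,4),83)
E
```

```text
time: 16.6
ee_pos: [500.9, 64.5, 83.6]
tcp_rot: [-179.7, 0.1, 82.8]
ft_force: [-0.1, -0.7, 0.2]
width: 51.6
pos [501.6  64.4  84.8] rot [-1.7984e+02  4.0000e-02  8.2830e+01] t 16.65
-> xyz [0.0001 0.0032 0.0808] angular [-0.16  0.04 -0.17] |d|mm 81 j6 now 10.3 j6 then 14.2 r 509.0
```

View pics/w14.png

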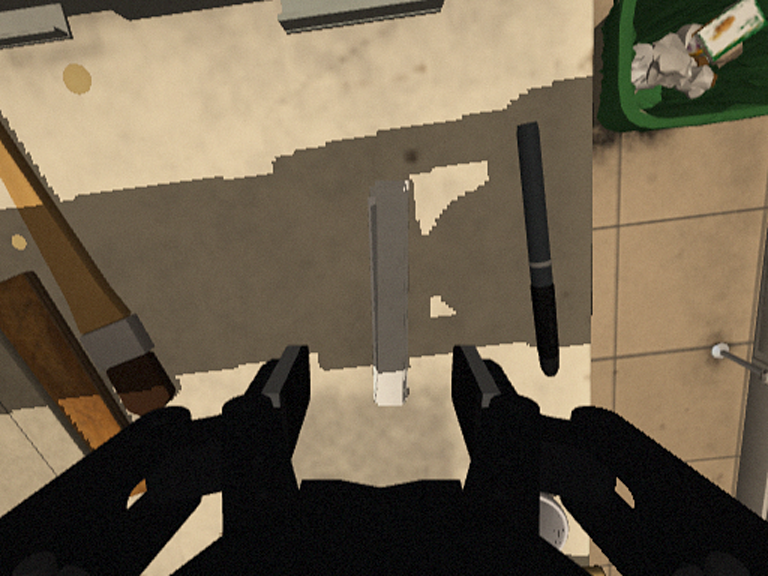

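Run:
```python
from h import *
c=cam('wrist')
q=ray(c,np.array([(391,405),(392,183)])/1.5-.17,13);d=q[1]-q[0];print(q.mean(0),np.linalg.norm(d),np.degrees(np.arctan2(d[1],d[0])))
q=ray(c,np.array([(549,374),(528,123)])/1.5-.17,7);d=q[1]-q[0];print(q.mean(0),np.linalg.norm(d),np.degrees(np.arctan2(d[1],d[0])))
```

```text
[507.27178523  66.23063257  13.        ] 122.00656147062045 82.97068914524692
[587.47755949  78.55399305   7.        ] 135.95027754001754 93.1660951339043
```

```bash
python3 -m creep '[{"grip":0.6,"xyz":[0.0005,0.0042,0.035],"angular":[0,0,0]},{"grip":0.6,"xyz":[0.0005,0.0042,0.055],"angular":[0,0,0]},{"grip":0.6,"xyz":[0.0005,0.0042,0.07],"angular":[0,0,0]},{"grip":0.6,"xyz":[0.0005,0.0042,0.077],"angular":[0,0,0]},{"grip":0.6,"xyz":[0.0005,0.0042,0.077],"angular":[0,0,0]},{"grip":0.1,"xyz":[0.0005,0.0042,0.077],"angular":[0,0,0]},{"grip":0,"xyz":[0.0005,0.0042,0.077],"angular":[0,0,0]},{"grip":0,"xyz":[0.0005,0.0042,0.077],"angular":[0,0,0]},{"grip":0,"xyz":[0.0005,0.0042,0.077],"angular":[0,0,0]},{"grip":0,"xyz":[0.0005,0.0042,0.077],"angular":[0,0,0]}]'
python3 - <<'E'
from h import *
c=cam('wrist'); save(c[0],'w15',1.5)
E
python3 -m creep '[{"grip":0,"xyz":[0,0,-0.02],"angular":[0,0,0]},{"grip":0,"xyz":[0,0,-0.06],"angular":[0,0,0]},{"grip":0,"xyz":[0,0,-0.1],"angular":[0,0,0]},{"grip":0,"xyz":[0,0,-0.12],"angular":[0,0,0]},{"grip":0,"xyz":[0,0,-0.12],"angular":[0,0,0]}]'
python3 - <<'E'
from h import *
c=cam('wrist'); save(c[0],'w16',1.5)
B=np.array([504,-195.5]); th=np.radians(-0.8); Rb=np.array([[np.cos(th),-np.sin(th)],[np.sin(th),np.cos(th)]])
p=B+Rb@[-48,-24];print(p);go((*p,110),-.8)
E
```

```text
time: 17.7
ee_pos: [507.5, 64.8, 10.6]
tcp_rot: [179.9, -0.0, 83.0]
ft_force: [-1.1, -0.0, 6.1]
width: 11.2
time: 18.25
ee_pos: [508.5, 64.9, 133.1]
tcp_rot: [179.6, -0.1, 83.0]
ft_force: [-0.3, 0.1, -0.5]
width: 10.5
[ 455.66958652 -218.82747592]
pos [507.3  64.8 130.4] rot [ 1.7983e+02 -2.0000e-02  8.3030e+01] t 18.3
-> xyz [-0.2878 -0.0169  0.0202] angular [ 0.12 -0.14 83.83] |d|mm 289 j6 now 10.1 j6 then 65.1 r 505.0
```

View pics/w16.png

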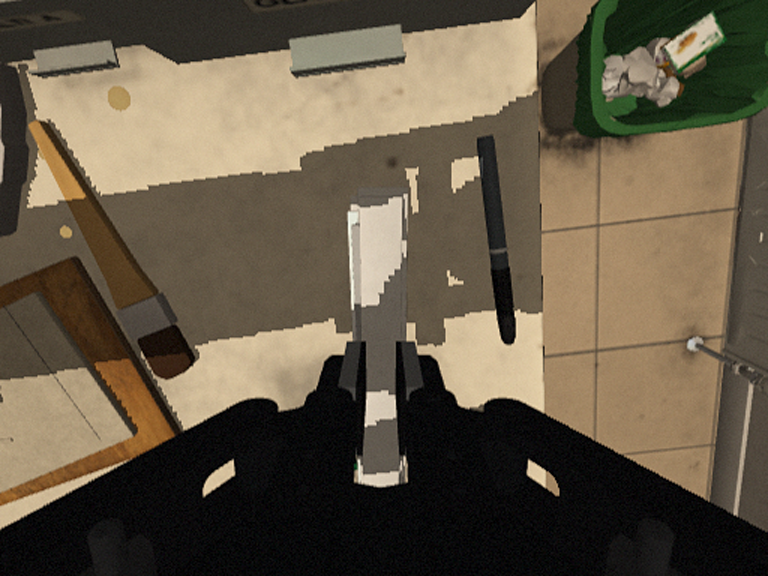

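```bash
python3 -m creep '[{"grip":0,"xyz":[-0.03,-0.002,0],"angular":[0,0,8.5]},{"grip":0,"xyz":[-0.06,-0.004,0],"angular":[0,0,17]},{"grip":0,"xyz":[-0.09,-0.006,0],"angular":[0,0,25.5]},{"grip":0,"xyz":[-0.12,-0.008,0],"angular":[0,0,34]},{"grip":0,"xyz":[-0.15,-0.01,0],"angular":[0,0,42.5]},{"grip":0,"xyz":[-0.18,-0.012,0],"angular":[0,0,51]},{"grip":0,"xyz":[-0.21,-0.014,0],"angular":[0,0,59.5]},{"grip":0,"xyz":[-0.24,-0.016,0],"angular":[0,0,68]},{"grip":0,"xyz":[-0.27,-0.017,0.01],"angular":[0,0,76.5]},{"grip":0,"xyz":[-0.288,-0.017,0.02],"angular":[0,0,83.8]},{"grip":0,"xyz":[-0.288,-0.017,0.02],"angular":[0,0,83.8]},{"grip":0,"xyz":[-0.288,-0.017,0.02],"angular":[0,0,83.8]}]'
python3 - <<'E'
from h import *
c=cam('wrist'); save(c[0],'w17',1.5)
go((455.7,-218.8,39.6),-.8)
c=cam('side'); save(c[0],'s17',4,(220,130,380,270))
E
```

```text
time: 19.5
ee_pos: [454.1, -218.4, 107.6]
tcp_rot: [-179.9, 0.2, -0.7]
ft_force: [0.7, -0.1, -0.2]
width: 10.9
pos [ 454.6 -218.2  108.4] rot [-1.7993e+02  9.0000e-02 -6.1000e-01] t 19.55
-> xyz [0.0012 0.0006 0.0688] angular [-0.07  0.09  0.19] |d|mm 69 j6 now 60.8 j6 then 65.2 r 506.0
```

View pics/w17.png

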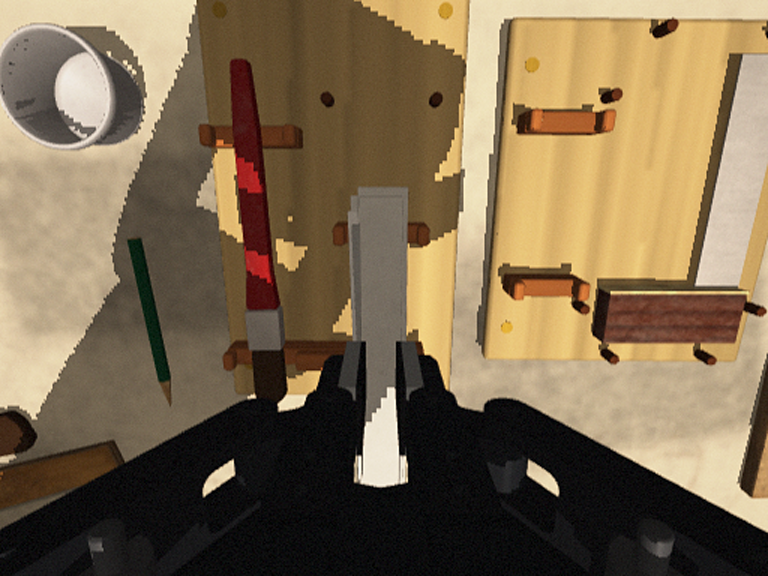

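View pics/s17.png

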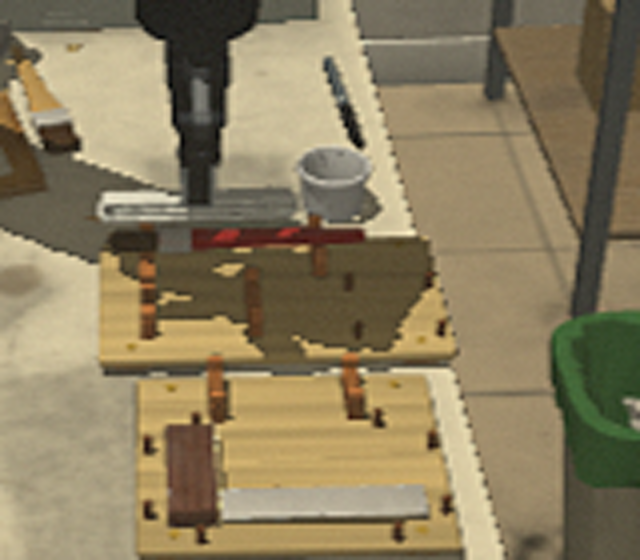

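Run:
```python
from h import *
c=cam('wrist')
print(ray(c,np.array([(383,188),(382,485)])/1.5-.17,111).round(1))
print(ray(c,np.array([(340,227),(422,227)])/1.5-.17,37).round(1))
```

```text
[[ 517.9 -219.4  111. ]
 [ 404.4 -218.   111. ]]
[[ 496.8 -197.9   37. ]
 [ 496.3 -239.2   37. ]]
```

```bash
python3 -m creep '[{"grip":0,"xyz":[0.001,0,0.03],"angular":[0,0,0]},{"grip":0,"xyz":[0.001,0,0.05],"angular":[0,0,0]},{"grip":0,"xyz":[0.001,0,0.06],"angular":[0,0,0]},{"grip":0,"xyz":[0.001,0,0.066],"angular":[0,0,0]},{"grip":0,"xyz":[0.001,0,0.068],"angular":[0,0,0]},{"grip":0,"xyz":[0.001,0,0.068],"angular":[0,0,0]},{"grip":0,"xyz":[0.001,0,0.068],"angular":[0,0,0]}]'
python3 - <<'E'
from h import *
c=cam('wrist'); save(c[0],'w18',1.5)
go((455.7,-218.8,39.6),-.8)
E
```

```text
time: 20.35
ee_pos: [456.4, -219.3, 42.3]
tcp_rot: [180.0, -0.1, -0.8]
ft_force: [-0.4, -0.1, 0.2]
width: 10.8
pos [ 456.4 -219.4   42.2] rot [ 1.7995e+02 -8.0000e-02 -7.6000e-01] t 20.4
-> xyz [-0.0007 -0.0005  0.0026] angular [ 0.05 -0.08  0.04] |d|mm 3 j6 now 60.9 j6 then 65.2 r 506.0
```

View pics/w18.png

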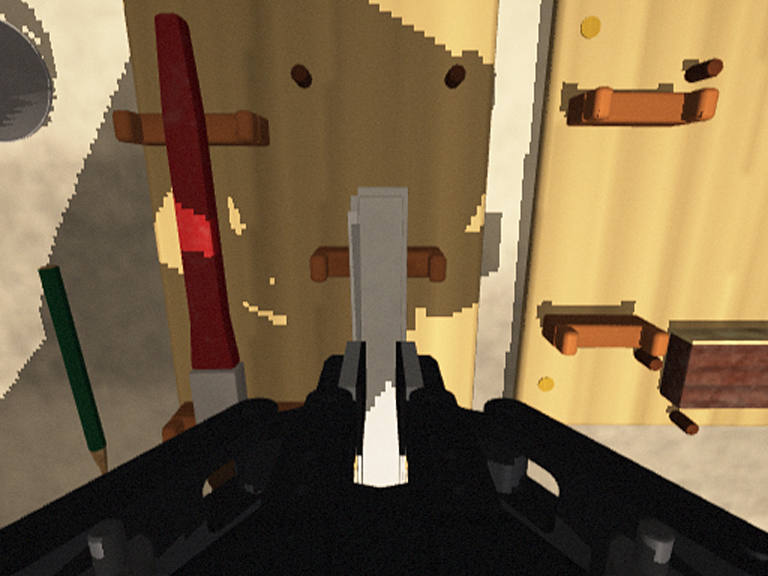

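```bash
python3 -m creep '[{"grip":0,"xyz":[0,0,0.002],"angular":[0,0,0]},{"grip":0,"xyz":[0,0,0.003],"angular":[0,0,0]},{"grip":0,"xyz":[0,0,0.003],"angular":[0,0,0]},{"grip":0.38,"xyz":[0,0,0.003],"angular":[0,0,0]},{"grip":0.38,"xyz":[0,0,0.003],"angular":[0,0,0]},{"grip":0.38,"xyz":[0,0,0.003],"angular":[0,0,0]},{"grip":0.38,"xyz":[0,0,0.003],"angular":[0,0,0]},{"grip":0.38,"xyz":[0,0,-0.03],"angular":[0,0,0]},{"grip":0.6,"xyz":[0,0,-0.07],"angular":[0,0,0]},{"grip":0.6,"xyz":[0,0,-0.12],"angular":[0,0,0]},{"grip":0.6,"xyz":[0,0,-0.12],"angular":[0,0,0]}]'
python3 - <<'E'
from h import *
c=cam('wrist'); save(c[0],'w19',1.5)
go((586.5,77.5,100),93.3)
E
```

```text
time: 21.5
ee_pos: [458.7, -220.7, 169.1]
tcp_rot: [179.6, -0.7, -0.8]
ft_force: [-0.0, 0.8, 0.1]
width: 51.3
pos [ 457.5 -220.   165.3] rot [179.77  -0.4   -0.77] t 21.55
-> xyz [ 0.1245 -0.2995  0.065 ] angular [  0.5   -0.12 -94.07] |d|mm 331 j6 now 60.9 j6 then 4.2 r 592.0
```

View pics/w19.png

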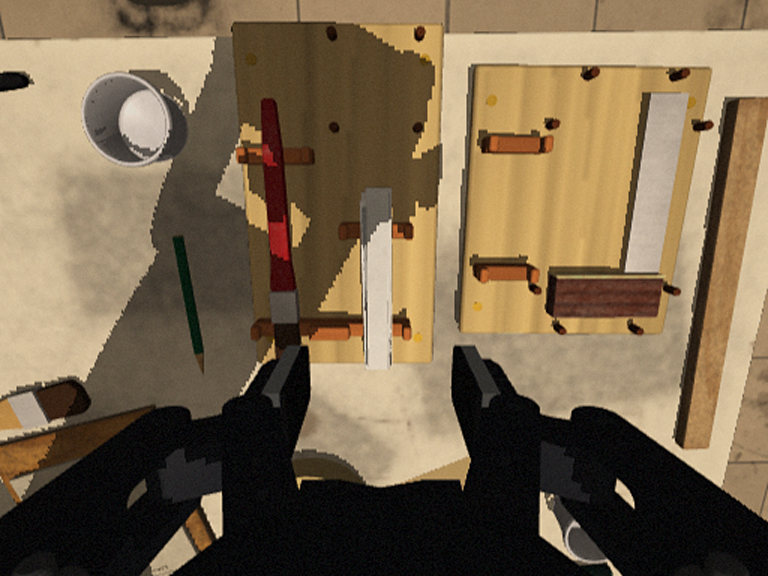

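```bash
python3 -m creep '[{"grip":0.6,"xyz":[0.012,-0.03,0],"angular":[0,0,-8.5]},{"grip":0.6,"xyz":[0.024,-0.06,0],"angular":[0,0,-17]},{"grip":0.6,"xyz":[0.036,-0.09,0],"angular":[0,0,-25.5]},{"grip":0.6,"xyz":[0.048,-0.12,0],"angular":[0,0,-34]},{"grip":0.6,"xyz":[0.06,-0.15,0],"angular":[0,0,-42.5]},{"grip":0.6,"xyz":[0.072,-0.18,0],"angular":[0,0,-51]},{"grip":0.6,"xyz":[0.084,-0.21,0],"angular":[0,0,-59.5]},{"grip":0.6,"xyz":[0.096,-0.24,0.01],"angular":[0,0,-68]},{"grip":0.6,"xyz":[0.11,-0.27,0.03],"angular":[0,0,-76.5]},{"grip":0.6,"xyz":[0.1245,-0.3,0.05],"angular":[0,0,-85]},{"grip":0.6,"xyz":[0.1245,-0.3,0.07],"angular":[0,0,-93.5]},{"grip":0.6,"xyz":[0.1245,-0.3,0.07],"angular":[0,0,-94]}]'
python3 - <<'E'
from h import *
c=cam('wrist'); save(c[0],'w20',1.5)
go((586.7,77.5,8),93.3)
E
```

```text
time: 22.75
ee_pos: [581.8, 79.8, 86.0]
tcp_rot: [-179.5, 0.0, 93.4]
ft_force: [0.4, -0.6, 0.2]
width: 51.6
pos [582.7  79.2  88.4] rot [-1.7967e+02  2.0000e-02  9.3140e+01] t 22.8
-> xyz [-0.0019  0.0043  0.0804] angular [-0.33  0.02 -0.16] |d|mm 81 j6 now 1.0 j6 then 4.2 r 592.0
```

View pics/w20.png

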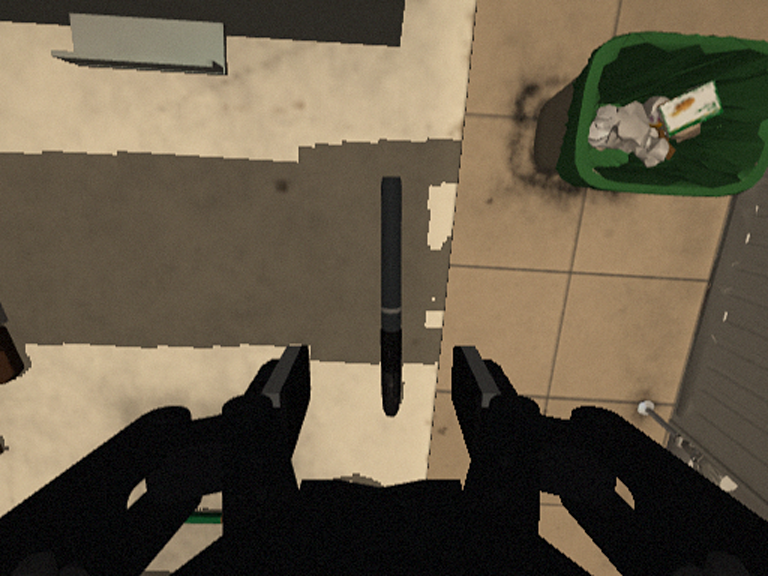

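```bash
python3 -m creep '[{"grip":0.6,"xyz":[-0.0018,0.0042,0.035],"angular":[0,0,0]},{"grip":0.6,"xyz":[-0.0018,0.0042,0.055],"angular":[0,0,0]},{"grip":0.6,"xyz":[-0.0018,0.0042,0.07],"angular":[0,0,0]},{"grip":0.6,"xyz":[-0.0018,0.0042,0.079],"angular":[0,0,0]},{"grip":0.6,"xyz":[-0.0018,0.0042,0.079],"angular":[0,0,0]},{"grip":0.1,"xyz":[-0.0018,0.0042,0.079],"angular":[0,0,0]},{"grip":0,"xyz":[-0.0018,0.0042,0.079],"angular":[0,0,0]},{"grip":0,"xyz":[-0.0018,0.0042,0.079],"angular":[0,0,0]},{"grip":0,"xyz":[-0.0018,0.0042,0.079],"angular":[0,0,0]},{"grip":0,"xyz":[-0.0018,0.0042,0.079],"angular":[0,0,0]}]'
python3 -m creep '[{"grip":0,"xyz":[0,0,-0.02],"angular":[0,0,0]},{"grip":0,"xyz":[0,0,-0.06],"angular":[0,0,0]},{"grip":0,"xyz":[0,0,-0.1],"angular":[0,0,0]},{"grip":0,"xyz":[0,0,-0.12],"angular":[0,0,0]},{"grip":0,"xyz":[0,0,-0.12],"angular":[0,0,0]}]'
python3 - <<'E'
from h import *
c=cam('wrist'); save(c[0],'w21',1.5)
B=np.array([501.0,-358.3]); th=np.radians(-1.1); Rb=np.array([[np.cos(th),-np.sin(th)],[np.sin(th),np.cos(th)]])
p=B+Rb@[0,50];print(p);go((*p,110),-1.1)
E
```

```text
time: 23.8
ee_pos: [588.8, 77.7, 12.6]
tcp_rot: [180.0, 0.0, 93.2]
ft_force: [-0.7, 0.4, 0.3]
width: -0.1
time: 24.3
ee_pos: [590.6, 77.8, 136.7]
tcp_rot: [179.6, -0.0, 93.2]
ft_force: [-0.7, -0.0, -0.1]
width: -0.1
[ 501.95987212 -308.30921439]
pos [589.4  77.7 133.8] rot [179.81   0.    93.23] t 24.35
-> xyz [-0.3805 -0.1091  0.0234] angular [ 0.15 -0.15 94.33] |d|mm 397 j6 now 0.7 j6 then 59.5 r 589.0
```

View pics/w21.png

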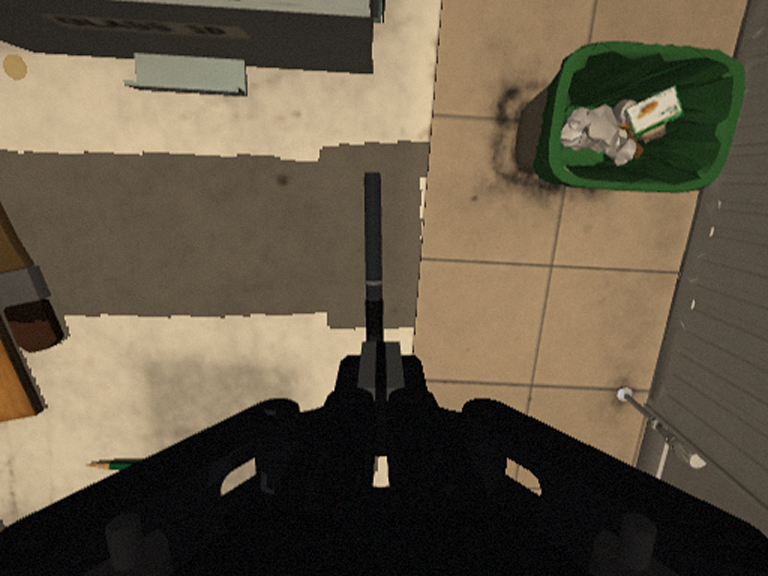

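```bash
python3 -m creep '[{"grip":0.6,"xyz":[0,0,0.04],"angular":[0,0,0]},{"grip":0.6,"xyz":[0,0,0.04],"angular":[0,0,0]},{"grip":0.6,"xyz":[0,0,0.04],"angular":[0,0,0]},{"grip":0.6,"xyz":[0,0,0.04],"angular":[0,0,0]},{"grip":0.6,"xyz":[0,0,0.04],"angular":[0,0,0]}]'
python3 - <<'E'
from h import *
c=cam('wrist'); save(c[0],'w22',1.5)
go((586.7,77.5,3),93.3)
E
```

```text
time: 24.85
ee_pos: [589.4, 77.7, 93.7]
tcp_rot: [179.9, 0.0, 93.2]
ft_force: [0.5, 0.8, 0.2]
width: 51.4
pos [589.3  77.7  93.6] rot [179.88   0.    93.23] t 24.9
-> xyz [-0.0001 -0.0028  0.0906] angular [ 0.12  0.   -0.07] |d|mm 91 j6 now 0.7 j6 then 4.2 r 592.0
```

View pics/w22.png

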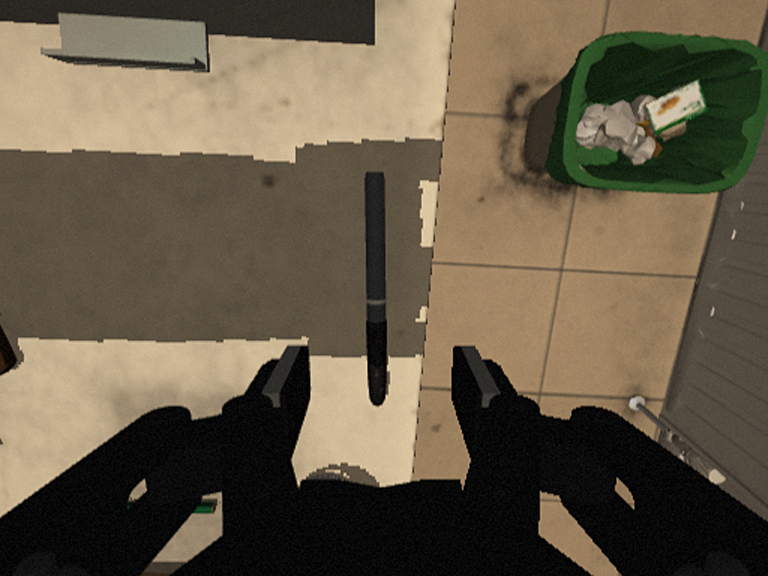

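Pen is undisturbed at (376,172)–(377,403); I closed too high. Go lower this time.

```bash
python3 - <<'E'
from h import *
c=cam('wrist')
q=ray(c,np.array([(377,404),(375,173)])/1.5-.17,6.5);d=q[1]-q[0];print(q.mean(0),np.linalg.norm(d),np.degrees(np.arctan2(d[1],d[0])))
E
python3 -m creep '[{"grip":0.6,"xyz":[0,-0.0025,0.035],"angular":[0,0,0]},{"grip":0.6,"xyz":[0,-0.0025,0.06],"angular":[0,0,0]},{"grip":0.6,"xyz":[0,-0.0025,0.08],"angular":[0,0,0]},{"grip":0.6,"xyz":[0,-0.0025,0.088],"angular":[0,0,0]},{"grip":0.6,"xyz":[0,-0.0025,0.09],"angular":[0,0,0]},{"grip":0.6,"xyz":[0,-0.0025,0.09],"angular":[0,0,0]},{"grip":0.6,"xyz":[0,-0.0025,0.09],"angular":[0,0,0]}]'
```

```text
[586.84912038  78.44153858   6.5       ] 135.0900711295468 93.54243637090377
time: 25.65
ee_pos: [587.2, 77.6, 3.9]
tcp_rot: [179.9, 0.0, 93.2]
ft_force: [0.6, -0.4, 0.8]
width: 51.2
```

```bash
python3 -m creep '[{"grip":0.1,"xyz":[0,0,0],"angular":[0,0,0]},{"grip":0.1,"xyz":[0,0,0],"angular":[0,0,0]},{"grip":0,"xyz":[0,0,0],"angular":[0,0,0]},{"grip":0,"xyz":[0,0,0],"angular":[0,0,0]},{"grip":0,"xyz":[0,0,0],"angular":[0,0,0]},{"grip":0,"xyz":[0,0,0],"angular":[0,0,0]}]'
```

```text
time: 26.25
ee_pos: [586.6, 77.5, 3.0]
tcp_rot: [179.9, 0.0, 93.2]
ft_force: [-1.1, -0.2, 6.1]
width: 10.0
```

```bash
python3 -m creep '[{"grip":0,"xyz":[0,0,-0.02],"angular":[0,0,0]},{"grip":0,"xyz":[0,0,-0.06],"angular":[0,0,0]},{"grip":0,"xyz":[0,0,-0.1],"angular":[0,0,0]},{"grip":0,"xyz":[0,0,-0.12],"angular":[0,0,0]},{"grip":0,"xyz":[0,0,-0.12],"angular":[0,0,0]},{"grip":0,"xyz":[0,0,-0.12],"angular":[0,0,0]},{"grip":0,"xyz":[0,0,-0.12],"angular":[0,0,0]}]'
python3 - <<'E'
from h import *
c=cam('wrist'); save(c[0],'w23',1.5)
go((502,-308.3,110),-1.1)
E
```

```text
time: 26.95
ee_pos: [585.1, 77.4, 119.8]
tcp_rot: [-179.8, 0.0, 93.2]
ft_force: [-0.5, -0.4, -0.4]
width: 9.8
pos [585.1  77.5 119.9] rot [-1.7978e+02  1.0000e-02  9.3230e+01] t 27.0
-> xyz [-0.3805 -0.1047  0.0103] angular [-0.17  0.19 94.33] |d|mm 395 j6 now 0.7 j6 then 59.5 r 589.0
```

View pics/w23.png

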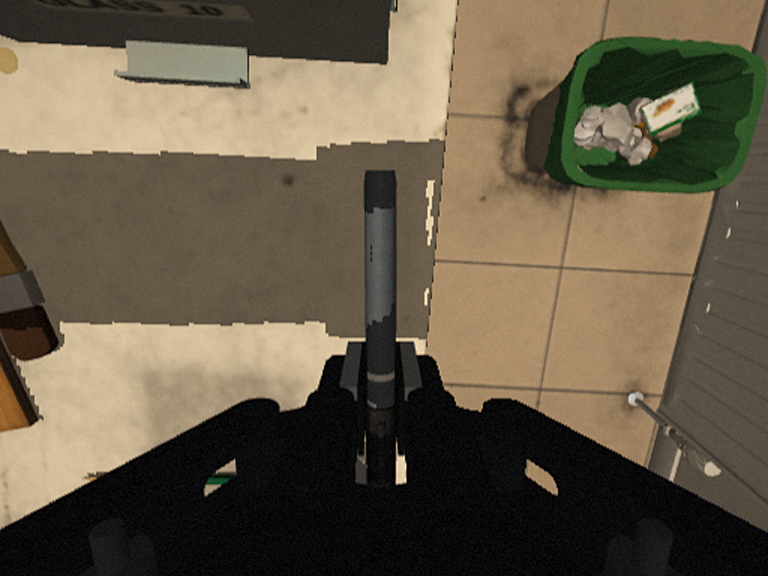

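```bash
python3 -m creep '[{"grip":0,"xyz":[-0.035,-0.01,0],"angular":[0,0,8.5]},{"grip":0,"xyz":[-0.07,-0.02,0],"angular":[0,0,17]},{"grip":0,"xyz":[-0.105,-0.03,0],"angular":[0,0,25.5]},{"grip":0,"xyz":[-0.14,-0.04,0],"angular":[0,0,34]},{"grip":0,"xyz":[-0.175,-0.05,0],"angular":[0,0,42.5]},{"grip":0,"xyz":[-0.21,-0.06,0],"angular":[0,0,51]},{"grip":0,"xyz":[-0.245,-0.07,0],"angular":[0,0,59.5]},{"grip":0,"xyz":[-0.28,-0.08,0],"angular":[0,0,68]},{"grip":0,"xyz":[-0.315,-0.09,0],"angular":[0,0,76.5]},{"grip":0,"xyz":[-0.35,-0.1,0],"angular":[0,0,85]},{"grip":0,"xyz":[-0.3805,-0.105,0],"angular":[0,0,93.5]},{"grip":0,"xyz":[-0.3805,-0.105,0],"angular":[0,0,94.3]}]'
python3 -m creep '[{"grip":0,"xyz":[0,0,0],"angular":[0,0,0]},{"grip":0,"xyz":[0,0,0],"angular":[0,0,0]},{"grip":0,"xyz":[0,0,0],"angular":[0,0,0]}]'
python3 - <<'E'
from h import *
c=cam('wrist'); save(c[0],'w24',1.5)
go((502,-308.3,33),-1.1)
E
```

```text
time: 28.2
ee_pos: [501.2, -311.3, 120.6]
tcp_rot: [-180.0, 0.1, -1.5]
ft_force: [0.1, -0.0, -0.7]
width: 10.2
time: 28.5
ee_pos: [503.0, -307.2, 122.0]
tcp_rot: [-180.0, 0.0, -0.9]
ft_force: [-0.1, 0.3, 0.5]
width: 10.0
pos [ 503.1 -307.3  122.2] rot [-1.7999e+02  1.0000e-02 -9.4000e-01] t 28.55
-> xyz [-0.0011  0.0011  0.0892] angular [-0.01  0.01  0.16] |d|mm 89 j6 now 55.9 j6 then 59.5 r 589.0
```

View pics/w24.png

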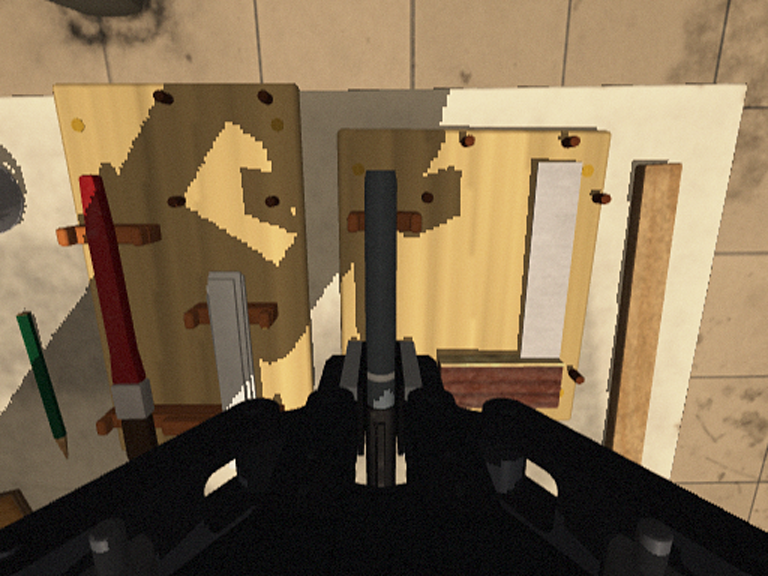

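```bash
python3 - <<'E'
from h import *
c=cam('wrist')
print(ray(c,np.array([(353,213),(416,213)])/1.5-.17,37).round(1),ray(c,np.array([(381,171)])/1.5-.17,122-3+9).round(1))
E
python3 -m creep '[{"grip":0,"xyz":[-0.001,0.001,0.04],"angular":[0,0,0]},{"grip":0,"xyz":[-0.001,0.001,0.065],"angular":[0,0,0]},{"grip":0,"xyz":[-0.001,0.001,0.08],"angular":[0,0,0]},{"grip":0,"xyz":[-0.001,0.001,0.085],"angular":[0,0,0]},{"grip":0,"xyz":[-0.001,0.001,0.085],"angular":[0,0,0]},{"grip":0,"xyz":[-0.001,0.001,0.085],"angular":[0,0,0]},{"grip":0,"xyz":[-0.001,0.001,0.085],"angular":[0,0,0]}]'
python3 - <<'E'
from h import *
c=cam('wrist'); save(c[0],'w25',1.5)
go((502,-308.3,33),-1.1)
E
```

```text
[[ 550.8 -293.2   37. ]
 [ 550.2 -326.6   37. ]] [[ 571.4 -308.3  128. ]]
time: 29.3
ee_pos: [502.6, -309.8, 39.0]
tcp_rot: [179.9, -0.1, -1.1]
ft_force: [-0.6, -0.1, 1.0]
width: 10.2
pos [ 502.4 -309.7   38.8] rot [ 1.7992e+02 -1.1000e-01 -1.0600e+00] t 29.35
-> xyz [-0.0005 -0.0014  0.0057] angular [ 0.08 -0.11  0.04] |d|mm 6 j6 now 55.8 j6 then 59.5 r 589.0
```

View pics/w25.png

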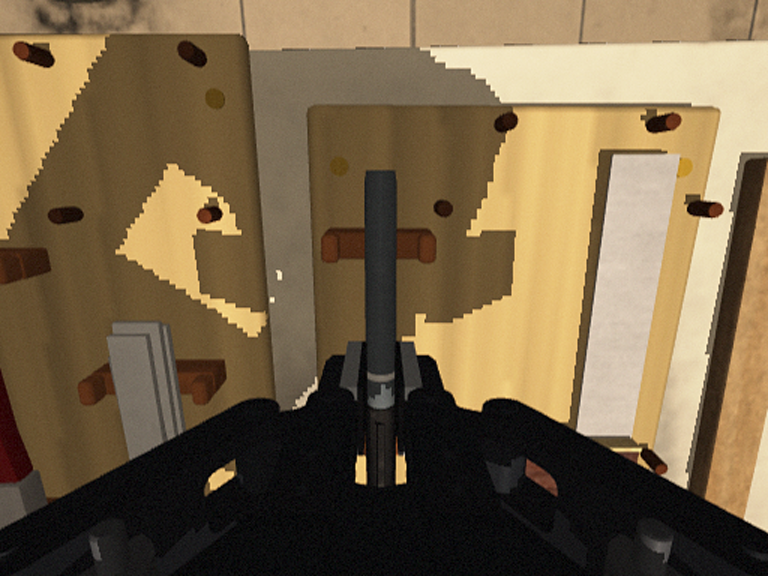

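```bash
python3 -m creep '[{"grip":0,"xyz":[0,0,0.003],"angular":[0,0,0]},{"grip":0,"xyz":[0,0,0.006],"angular":[0,0,0]},{"grip":0,"xyz":[0,0,0.006],"angular":[0,0,0]},{"grip":0.3,"xyz":[0,0,0.006],"angular":[0,0,0]},{"grip":0.3,"xyz":[0,0,0.006],"angular":[0,0,0]},{"grip":0.3,"xyz":[0,0,0.006],"angular":[0,0,0]},{"grip":0.3,"xyz":[0,0,0.006],"angular":[0,0,0]},{"grip":0.3,"xyz":[0,0,-0.03],"angular":[0,0,0]},{"grip":0.6,"xyz":[0,0,-0.07],"angular":[0,0,0]},{"grip":1,"xyz":[0,0,-0.12],"angular":[0,0,0]},{"grip":1,"xyz":[0,0,-0.12],"angular":[0,0,0]}]'
python3 - <<'E'
from h import *
c=cam('wrist'); save(c[0],'w26',1.5)
go((561.8,-68,120),-.8)
E
```

```text
time: 30.45
ee_pos: [504.5, -311.2, 166.1]
tcp_rot: [179.5, -0.7, -1.1]
ft_force: [0.0, -0.4, 1.4]
width: 68.6
pos [ 503.4 -310.4  162.1] rot [179.72  -0.41  -1.07] t 30.5
-> xyz [ 0.0535 -0.2437  0.0412] angular [ 0.29 -0.41 -0.27] |d|mm 253 j6 now 55.8 j6 then 83.9 r 566.0
```

View pics/w26.png

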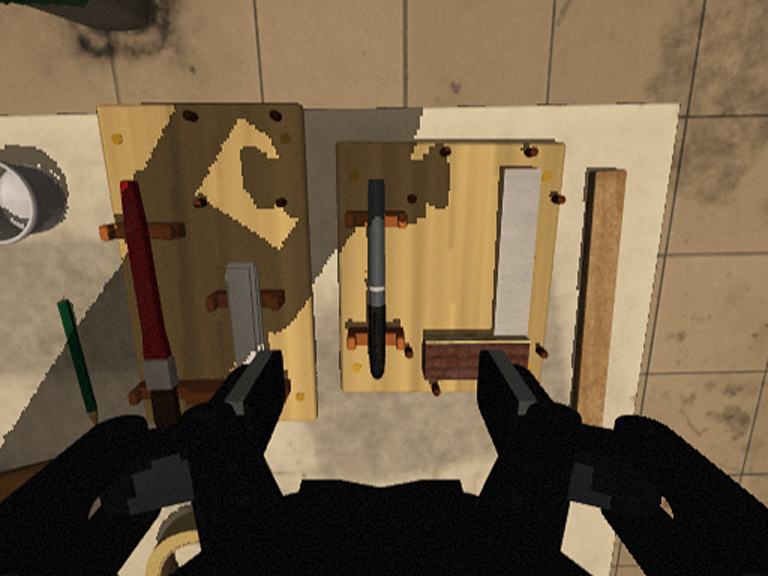

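```bash
python3 -m creep '[{"grip":1,"xyz":[0.01,-0.045,0.0],"angular":[0,0,0]},{"grip":1,"xyz":[0.02,-0.09,0.0],"angular":[0,0,0]},{"grip":1,"xyz":[0.03,-0.135,0.0],"angular":[0,0,0]},{"grip":1,"xyz":[0.04,-0.18,0.02],"angular":[0,0,0]},{"grip":1,"xyz":[0.0535,-0.225,0.04],"angular":[0,0,0]},{"grip":1,"xyz":[0.0535,-0.2437,0.06],"angular":[0,0,0]},{"grip":1,"xyz":[0.0535,-0.2437,0.06],"angular":[0,0,0]},{"grip":1,"xyz":[0.0535,-0.2437,0.06],"angular":[0,0,0]},{"grip":1,"xyz":[0.0535,-0.2437,0.06],"angular":[0,0,0]},{"grip":1,"xyz":[0.0535,-0.2437,0.06],"angular":[0,0,0]}]'
python3 - <<'E'
from h import *
c=cam('wrist'); save(c[0],'w27',1.5)
go((561.8,-68,6),-.8)
E
```

```text
time: 31.5
ee_pos: [560.2, -67.9, 98.3]
tcp_rot: [180.0, -0.1, -1.2]
ft_force: [0.7, -0.2, 0.3]
width: 85.3
pos [560.2 -67.8  98.2] rot [ 1.7998e+02 -9.0000e-02 -1.1600e+00] t 31.55
-> xyz [0.0015 0.0001 0.0922] angular [ 0.02 -0.09 -0.36] |d|mm 92 j6 now 80.5 j6 then 83.9 r 566.0
```

View pics/w27.png

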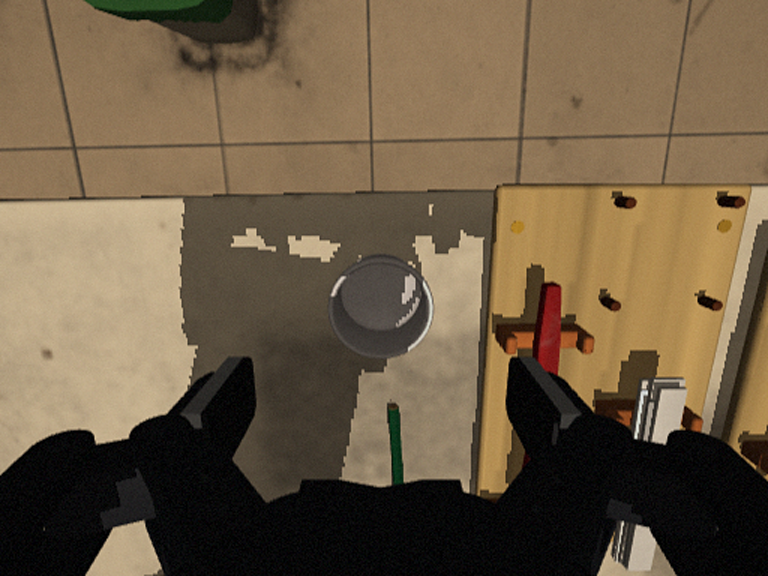

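```bash
python3 - <<'E'
from h import *
c=cam('wrist'); print(ray(c,np.array([(381,306),(329,306),(434,306)])/1.5-.17,37).round(1))
E
python3 -m creep '[{"grip":1,"xyz":[0.0015,0,0.04],"angular":[0,0,0]},{"grip":1,"xyz":[0.0015,0,0.065],"angular":[0,0,0]},{"grip":1,"xyz":[0.0015,0,0.08],"angular":[0,0,0]},{"grip":1,"xyz":[0.0015,0,0.088],"angular":[0,0,0]},{"grip":1,"xyz":[0.0015,0,0.09],"angular":[0,0,0]},{"grip":1,"xyz":[0.0015,0,0.09],"angular":[0,0,0]},{"grip":0.5,"xyz":[0.0015,0,0.09],"angular":[0,0,0]},{"grip":0.4,"xyz":[0.0015,0,0.09],"angular":[0,0,0]},{"grip":0.4,"xyz":[0.0015,0,0.09],"angular":[0,0,0]},{"grip":0.4,"xyz":[0.0015,0,0.09],"angular":[0,0,0]},{"grip":0.4,"xyz":[0.0015,0,0.09],"angular":[0,0,0]}]'
```

```text
[[563.6 -67.9  37. ]
 [564.1 -41.7  37. ]
 [563.  -94.6  37. ]]
time: 32.7
ee_pos: [562.2, -66.8, 8.8]
tcp_rot: [180.0, -0.1, -1.1]
ft_force: [-2.0, 0.1, 5.7]
width: 51.1
```

```bash
python3 -m creep '[{"grip":0.4,"xyz":[0,0,-0.02],"angular":[0,0,0]},{"grip":0.4,"xyz":[0,0,-0.06],"angular":[0,0,0]},{"grip":0.4,"xyz":[0,0,-0.1],"angular":[0,0,0]},{"grip":0.4,"xyz":[0,0,-0.12],"angular":[0,0,0]},{"grip":0.4,"xyz":[0,0,-0.12],"angular":[0,0,0]},{"grip":0.4,"xyz":[0,0,-0.12],"angular":[0,0,0]}]'
python3 - <<'E'
from h import *
c=cam('wrist'); save(c[0],'w28',1.5)
B=np.array([504,-195.5]); th=np.radians(-0.8); Rb=np.array([[np.cos(th),-np.sin(th)],[np.sin(th),np.cos(th)]])
p=B+Rb@[80,-24];print(p);go((p[0]-1,p[1],125),-.8)
E
```

```text
time: 33.3
ee_pos: [561.1, -66.6, 126.8]
tcp_rot: [180.0, 0.0, -1.1]
ft_force: [-0.8, 0.2, -0.2]
width: 51.0
[ 583.65710959 -220.614635  ]
pos [560.6 -66.5 125.7] rot [-1.7998e+02  1.3000e-01 -1.0600e+00] t 33.35
-> xyz [0.0249 0.1537 0.0006] angular [-0.02  0.13 -0.26] |d|mm 156 j6 now 80.6 j6 then 70.1 r 623.0
```

View pics/w28.png

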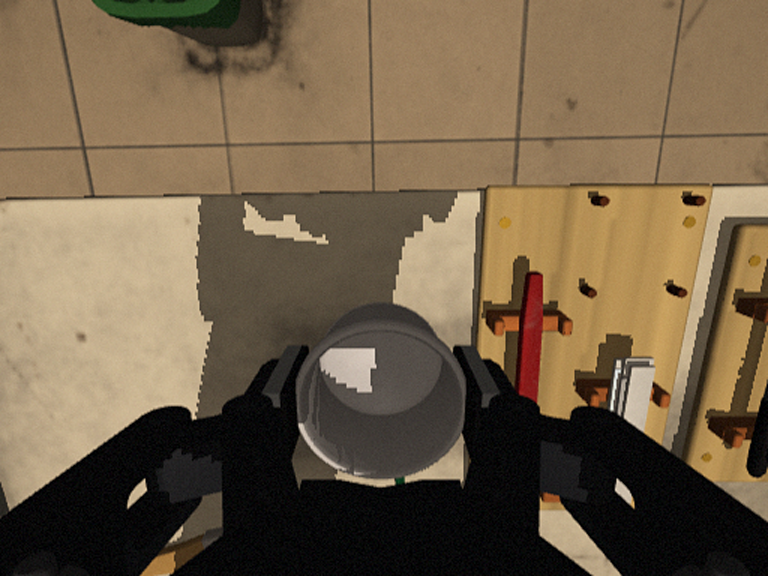

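```bash
python3 -m creep '[{"grip":0.4,"xyz":[0.006,0.04,0],"angular":[0,0,0]},{"grip":0.4,"xyz":[0.012,0.08,0],"angular":[0,0,0]},{"grip":0.4,"xyz":[0.018,0.12,0],"angular":[0,0,0]},{"grip":0.4,"xyz":[0.025,0.154,0.01],"angular":[0,0,0]},{"grip":0.4,"xyz":[0.025,0.154,0.02],"angular":[0,0,0]},{"grip":0.4,"xyz":[0.025,0.154,0.03],"angular":[0,0,0]},{"grip":0.4,"xyz":[0.025,0.154,0.03],"angular":[0,0,0]},{"grip":0.4,"xyz":[0.025,0.154,0.03],"angular":[0,0,0]},{"grip":0.4,"xyz":[0.025,0.154,0.03],"angular":[0,0,0]}]'
python3 - <<'E'
from h import *
c=cam('wrist'); save(c[0],'w29',1.5)
go((582.7,-220.6,25),-.8)
E
```

```text
time: 34.25
ee_pos: [583.8, -220.2, 97.9]
tcp_rot: [180.0, -0.1, -1.0]
ft_force: [0.1, -0.4, -0.3]
width: 51.2
pos [ 583.9 -220.4   98.1] rot [ 1.7997e+02 -7.0000e-02 -1.0000e+00] t 34.3
-> xyz [-0.0012  0.0002  0.0731] angular [ 0.03 -0.07 -0.2 ] |d|mm 73 j6 now 66.9 j6 then 70.1 r 623.0
```

View pics/w29.png

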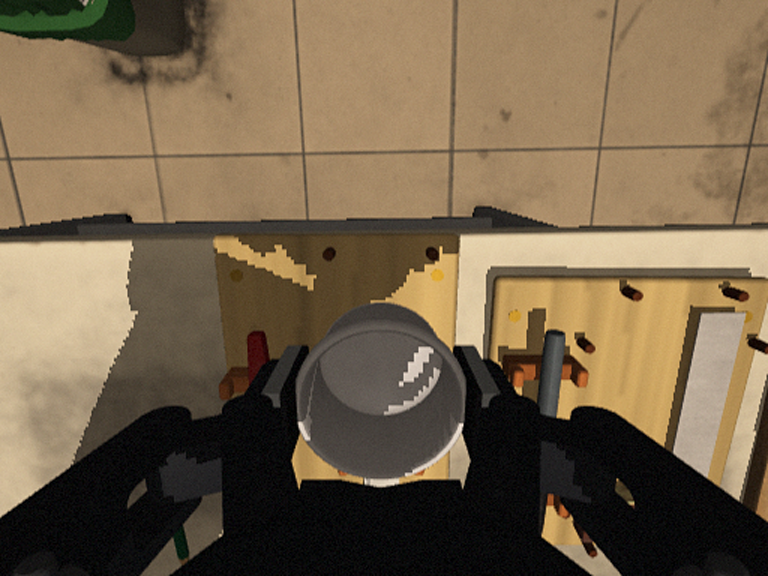

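Run:
```python
from h import *
c=cam('wrist'); print(ray(c,np.array([(330,253),(432,254)])/1.5-.17,27).round(1));print(ray(c,np.array([(382,392),(298,410),(466,410)])/1.5-.17,126).round(1))
d=np.load('w2.npz'); w=(d['img'],d['K'],d['o'],d['R'])
print(ray(w,np.array([(668,35),(732,35),(656,103),(717,104)])/1.5-.17,27).round(1))
```

```text
[[ 612.9 -194.9   27. ]
 [ 611.5 -247.    27. ]]
[[ 588.2 -220.7  126. ]
 [ 582.5 -195.1  126. ]
 [ 581.6 -246.1  126. ]]
[[ 609.3 -189.4   27. ]
 [ 609.2 -242.7   27. ]
 [ 557.  -188.5   27. ]
 [ 556.1 -241.4   27. ]]
```

```bash
python3 -m creep '[{"grip":0.4,"xyz":[-0.001,0,0.03],"angular":[0,0,0]},{"grip":0.4,"xyz":[-0.001,0,0.05],"angular":[0,0,0]},{"grip":0.4,"xyz":[-0.001,0,0.062],"angular":[0,0,0]},{"grip":0.4,"xyz":[-0.001,0,0.068],"angular":[0,0,0]},{"grip":0.4,"xyz":[-0.001,0,0.071],"angular":[0,0,0]},{"grip":0.4,"xyz":[-0.001,0,0.072],"angular":[0,0,0]},{"grip":0.4,"xyz":[-0.001,0,0.072],"angular":[0,0,0]},{"grip":0.4,"xyz":[-0.001,0,0.072],"angular":[0,0,0]}]'
python3 - <<'E'
from h import *
c=cam('wrist'); save(c[0],'w30',1.5)
c=cam('side'); save(c[0],'s30',4,(220,130,380,270))
E
```

```text
time: 35.15
ee_pos: [582.9, -221.3, 26.2]
tcp_rot: [180.0, -0.1, -1.1]
ft_force: [-0.0, 1.2, -1.0]
width: 51.4
```

View pics/w30.png

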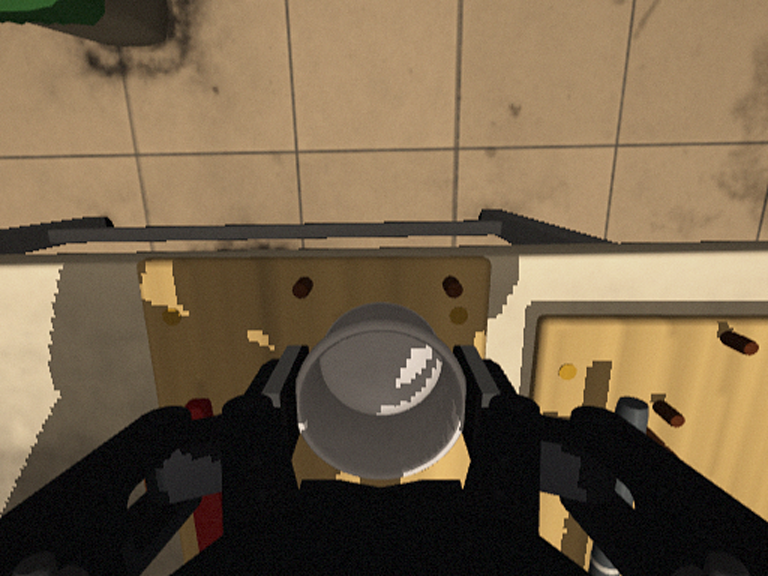

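View pics/s30.png

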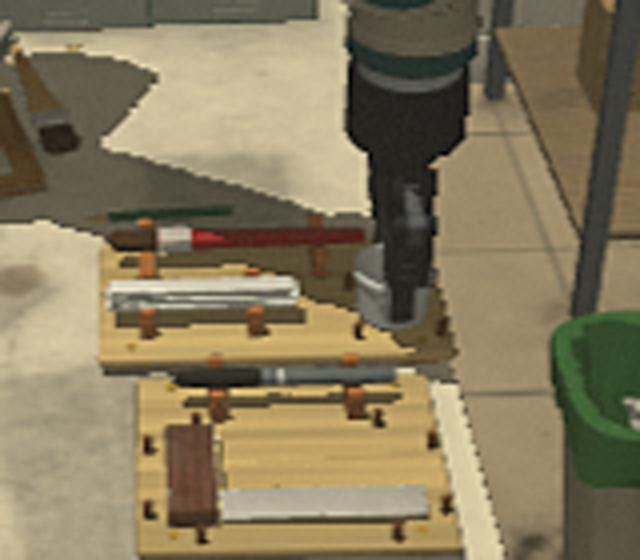

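```bash
python3 -m creep '[{"grip":0.4,"xyz":[0,0,0.0025],"angular":[0,0,0]},{"grip":0.4,"xyz":[0,0,0.0025],"angular":[0,0,0]},{"grip":0.72,"xyz":[0,0,0.0025],"angular":[0,0,0]},{"grip":0.72,"xyz":[0,0,0.0025],"angular":[0,0,0]},{"grip":0.72,"xyz":[0,0,0.0025],"angular":[0,0,0]},{"grip":0.72,"xyz":[0,0,0.0025],"angular":[0,0,0]},{"grip":0.72,"xyz":[0,0,-0.015],"angular":[0,0,0]},{"grip":0.72,"xyz":[0,0,-0.05],"angular":[0,0,0]},{"grip":0.8,"xyz":[0,0,-0.09],"angular":[0,0,0]},{"grip":0.8,"xyz":[0,0,-0.13],"angular":[0,0,0]},{"grip":0.8,"xyz":[0,0,-0.13],"angular":[0,0,0]}]'
python3 - <<'E'
from h import *
go((330,-60,300),0)
E
```

```text
time: 36.35
ee_pos: [585.0, -222.2, 163.0]
tcp_rot: [179.7, -0.6, -1.1]
ft_force: [-0.4, 0.4, 0.6]
width: 68.7
pos [ 585.  -222.2  163. ] rot [179.72  -0.65  -1.07] t 36.35
-> xyz [-0.2564 -0.1567 -0.1406] angular [ 0.29 -0.65 -1.07] |d|mm 332 j6 now 66.9 j6 then 79.7 r 335.0
```

```bash
python3 -m creep '[{"grip":0.8,"xyz":[-0.02,0,-0.04],"angular":[0,0,0]},{"grip":0.8,"xyz":[-0.06,0.01,-0.07],"angular":[0,0,0]},{"grip":0.8,"xyz":[-0.1,0.03,-0.1],"angular":[0,0,0]},{"grip":0.8,"xyz":[-0.13,0.05,-0.12],"angular":[0,0,0]},{"grip":0.8,"xyz":[-0.14,0.06,-0.13],"angular":[0,0,0]},{"grip":0.8,"xyz":[-0.14,0.06,-0.13],"angular":[0,0,0]},{"grip":0.8,"xyz":[-0.14,0.06,-0.13],"angular":[0,0,0]},{"grip":0.8,"xyz":[-0.14,0.06,-0.13],"angular":[0,0,0]}]'
python3 - <<'E'
from h import *
c=cam('wrist'); save(c[0],'w31',1.5)
go((350,200,330),0)
E
```

```text
time: 37.15
ee_pos: [442.0, -277.6, 283.4]
tcp_rot: [-179.9, 0.1, -1.0]
ft_force: [0.7, 0.0, -0.0]
width: 67.8
pos [ 441.9 -277.6  283.5] rot [-1.799e+02  1.300e-01 -9.800e-01] t 37.2
-> xyz [-0.1002 -0.476  -0.0454] angular [-0.11  0.13 -0.98] |d|mm 489 j6 now 54.8 j6 then 119.7 r 403.0
```

View pics/w31.png

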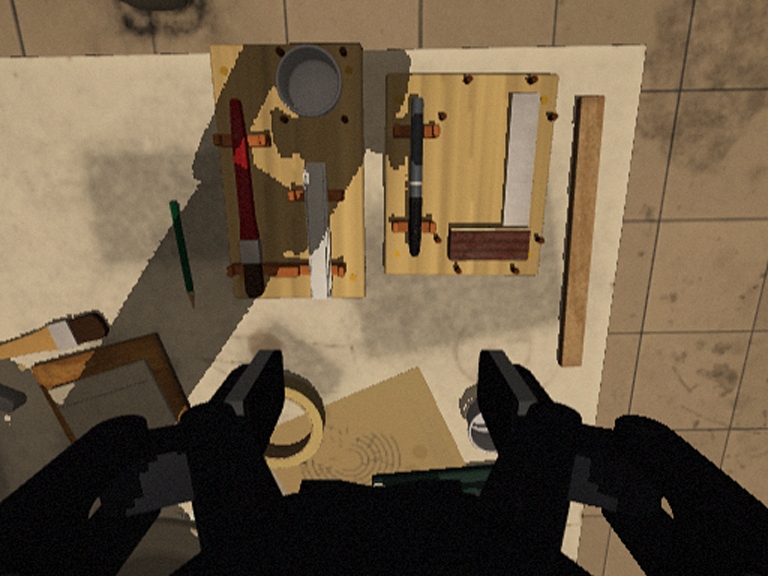

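```bash
python3 - <<'E'
from h import *
c=cam('wrist'); np.savez('w31.npz',img=c[0],K=c[1],o=c[2],R=c[3]); save(c[0],'w31z',3.2,(130,20,380,205))
E
python3 -m creep '[{"grip":0.8,"xyz":[-0.02,-0.045,0],"angular":[0,0,0]},{"grip":0.8,"xyz":[-0.03,-0.09,0],"angular":[0,0,0]},{"grip":0.8,"xyz":[-0.04,-0.135,0],"angular":[0,0,0]},{"grip":0.8,"xyz":[-0.05,-0.18,0],"angular":[0,0,0]},{"grip":0.8,"xyz":[-0.05,-0.225,0],"angular":[0,0,0]},{"grip":0.8,"xyz":[-0.05,-0.27,0],"angular":[0,0,0]},{"grip":0.8,"xyz":[-0.05,-0.315,0],"angular":[0,0,0]},{"grip":0.8,"xyz":[-0.05,-0.36,0],"angular":[0,0,0]},{"grip":0.8,"xyz":[-0.05,-0.36,0],"angular":[0,0,0]},{"grip":0.8,"xyz":[-0.05,-0.36,0],"angular":[0,0,0]}]'
python3 - <<'E'
from h import *
c=cam('top'); save(c[0],'t31',4,(215,80,405,215))
c=cam('side'); save(c[0],'s31',5,(225,160,350,280))
E
```

```text
time: 38.25
ee_pos: [397.9, 83.7, 284.7]
tcp_rot: [180.0, 0.1, -0.9]
ft_force: [0.2, -0.9, -1.0]
width: 68.3
```

View pics/w31z.png

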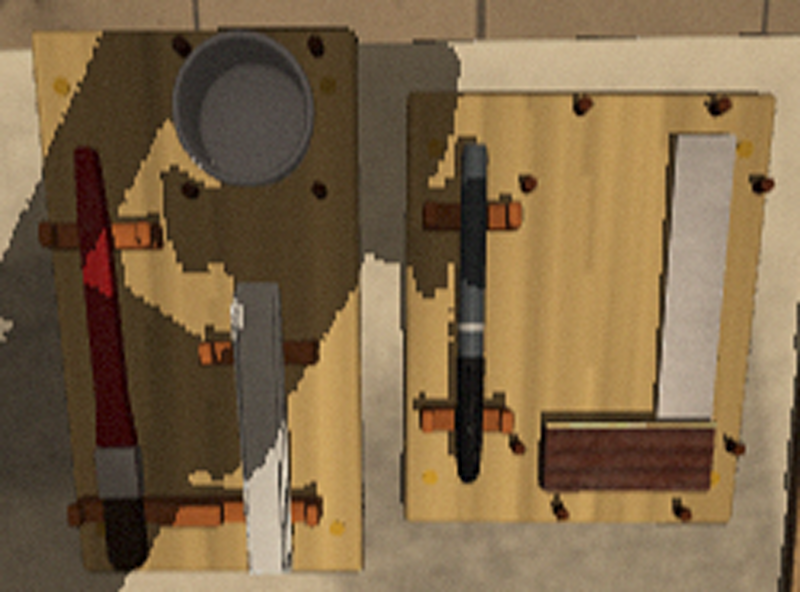

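View pics/t31.png

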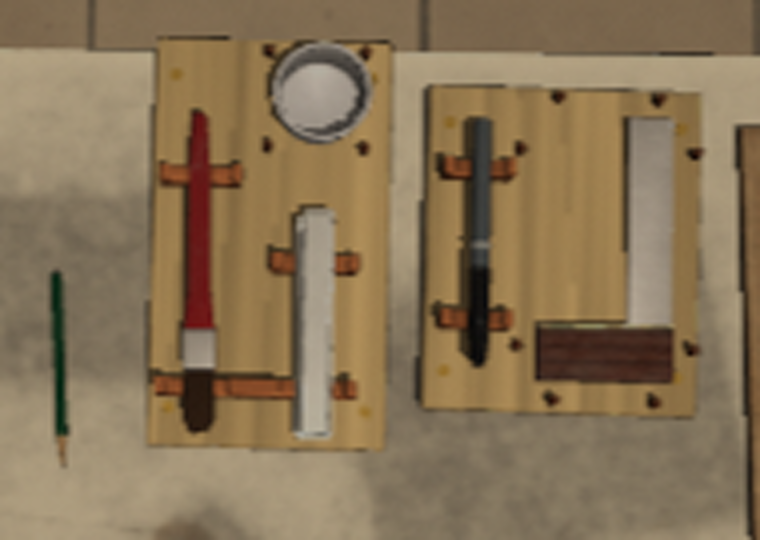

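View pics/s31.png

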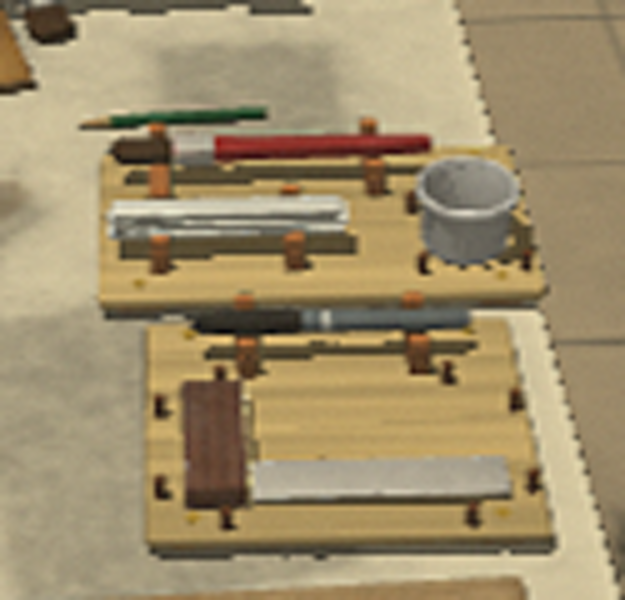

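Run:
```python
from h import *
t=cam('top')
T=lambda p,z:ray(t,np.array(p)/4+(215,80)-.4,z)[:,:2]
def fr(B,th): 
    th=np.radians(th);R2=np.array([[np.cos(th),-np.sin(th)],[np.sin(th),np.cos(th)]]);return lambda q:(q-B)@R2
def bd(c,):
    q=T(c,15);d=(q[0]-q[3])+(q[1]-q[2]);return fr(q.mean(0),np.degrees(np.arctan2(d[1],d[0]))),q.mean(0),np.degrees(np.arctan2(d[1],d[0]))
e,be,ae=bd([(158,38),(392,42),(385,449),(147,445)]);s,bs,as_=bd([(430,87),(701,93),(694,415),(420,409)])
print(be,ae,bs,as_)
def rep(n,f,p,z):
    q=f(T(p,z));d=q[0]-q[-1];print(n,q.mean(0).round(1),'len',np.linalg.norm(d).round(1),'ang',np.degrees(np.arctan2(d[1],d[0])).round(1))
rep('brush',e,[(200,110),(198,431)],38);rep('strips',e,[(316,206),(312,438)],41);rep('pen',s,[(481,117),(477,367)],36)
print('tub',e(T([(322,92)],52)))
rep('stock',s,[(536,352),(673,354)],29);rep('blade',s,[(650,118),(650,324)],22)
rep('pencil w',lambda q:q,[(56,271),(63,466)],3)
```

```text
[ 503.32753733 -195.7675812 ] -0.8217657570792825 [ 500.37258627 -358.57264341] -1.4909876555355388
brush [-19.4  39.8] len 176.7 ang 1.0
strips [-46.7 -23.5] len 127.0 ang 0.2
pen [ 0.1 49.4] len 138.0 ang 0.7
tub [[ 77.17135745 -24.4994948 ]]
stock [-58.1 -22.4] len 75.3 ang 91.2
blade [ 17.2 -47.5] len 115.4 ang 1.4
pencil w [432.4 -77.5] len 110.7 ang 2.8
```

All five are within about 3 mm of nest centres, the pencil has not moved, and the gripper is clear. Handing in.

Run:
```python
from rig import env
print(env.close_job(), env.observe()['time'])
```

```text
the job is handed in; nothing more can be done
the job is handed in; nothing more can be done
```

Both kits are made up on their boards and the job is handed in, at about 38 s of the 125 s allowed. The call returned no verdict.

My last checks were measured in the top camera's picture. Each thing's middle is given in its board's frame:

| Thing | Measured middle (mm) | Nest middle (mm) | Angle to board's length |
|---|---|---|---|
| Try square (stock) | -58, -22 | -59, -23 (stock) | about 1° |
| Felt pen | 0, 49 | 0, 50 | 0.7° |
| Edging strips | -47, -24 | -48, -24 | 0.2° |
| Slim brush | -19, 40 | -20, 40 | 1.0° |
| White tub | 77, -24 | 80, -24 | – |

- **Height and level:** I judged these only from the side picture, where everything looks down in its notches or flat on the board. I did not measure them.
- **Pencil:** its position is the same to under a millimetre as in the first picture. The gripper was well clear of everything when I handed in.
- **What went wrong:** the first grasp at the pen closed just above it and did not disturb it; I took it lower and it held.
- **Unreliable readings:** arm positions read straight after a fast move were a few millimetres out. I let the arm settle and read again for the later picks and final placings.
- **Small disagreement:** the top and wrist cameras' estimates of the boards differ by up to about 3 mm, well inside the margins.

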